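Space the plates of a form sorter with a spacer block

ROBOT

A 6-joint arm with a two-finger parallel gripper is mounted at the origin on the work surface. World frame = base frame: x ahead of the robot, y to its left, z up, the work surface at z = 0. Lengths are in m, angles in rad, forces in N, time in s.
With the tool pointing down it reaches from about 0.35 to 0.85 m from the base axis. Payload 8.1 kg.
Tool frame: the origin (TCP) lies on the centre line of the jaws, within the pads' length; the fingertips stand 11 mm ahead of it and the grasp point (between the pads) lies 8 mm behind it (tip_reach is the z of the fingertips in the tool frame, in m); z points along the fingers, y is the direction in which the jaws open and shut (so a half turn about z gives the same grasp; the last joint's range is limited). The gripper opens to 93 mm and grips with 3 to 60 N. Pads are 15 mm wide; open, the fingers measure 128 mm over their backs; the gripper's body (75 mm by 188 mm) begins 65 mm behind the grasp point.
Start: joints at [1.065, 0.13, 1.488, -0, 1.523, -0.085], TCP at [0.245, 0.548, 0.23] pointing down, gripper open.
Joint ranges: [-2.96, 2.96], [-0.89, 2.26], [0.02, 2.5], [-1.34, 4.48], [0, 2.73], [-2.66, 2.66]. Speed limits (rad/s): [2.39, 2.39, 2.79, 3.14, 3.14, 3.14].

INTERFACE

Orientations are given as a rotation vector (axis times angle).
In Python, from plant import read_state, read_camera, camera_params, close_job, silhouettes, tip_of, tip_reach gives the robot as it stands.
- The arm moves only by the shell command python3 -m creep 'ROWS' [FORCE]. ROWS is JSON, a list of rows, each a list of 5 numbers: the shift along the tool's x, y, z in m, then the turn about the tool's z in rad, then the closure in counts, from 0 (fully open) to 255 (shut). In form: [[dx, dy, dz, twist, gripper], ...]. A call has 1 to 12 rows; each row shifts and turns the commanded pose from where the row before left it, along the tool's axes as they then stand; what a row does not reach is not made up. A row lasts 1/12 s, in which the tool goes at most 41.7 mm and 7.16 degrees, less where a joint would pass 70% of its speed; a pose out of reach is approached as far as the arm can. A call is refused whole if a number of a shift passes 0.0417 or a number of a turn 0.125, either way. A call with a gripper value outside its range is refused whole. The fingers move at their own pace and stop on an object; FORCE is the grip in N (left out, the last holds). Time passes only in rows, so rows that do not move let the fingers close. It gives the time, the measured TCP pose, the force and the opening at its end, in the units of the state.
- read_state(): the state, without advancing time (a new reading comes with each control period).
- read_camera(name): name is "side" or "top"; returns the picture (384x512x3 uint8, red, green, blue); there is no depth.
- camera_params(name): a dict with "fov_y" (degrees; the focal length in pixels is half the picture's height over the tangent of half this angle, whatever the lens; pixels are square), "cx", "cy" (the principal point, pixels), "k1" (the pictures are not rectified: a ray, as slopes to the right and down, at radius r is drawn at 1 + k1 r^2 times it, then the intrinsics apply), "position" and "rotation" of the camera in the world. Camera axes: x right, y down, z forward; pixel columns grow to the right and rows downward; lengths in m; the calibration is good to about 2 mm. A picture is of the moment at which its call begins. camera_params takes no time and is no camera call.
- close_job(): hands the job in, once; it reports no verdict.
Trained networks look in the newest picture that a camera, given by its name, has taken for a name from the list of things; names that differ only in an ending like _2 or _b are one class to them, and where a whole thing is asked for, a point or a joint stands for the part that bears it (a point fixed in the world has none). Each returns a list of dicts, best first, with "confidence" (0 to 1); they miss things now and then, are a little off and sometimes report something else, mostly with a low value. They report only what shows in the picture. A call takes as long as a camera call. They do not tell look-alikes from the thing itself.
- silhouettes(camera, query): "region" (384x512 bool, what is visible of it) and "pixel" ([column, row] in pixels, amid what is visible of it).
- tip_of(camera, query): "pixel" ([column, row] in pixels: a listed point, or the origin of a listed thing).
The state is a dict: "t": time; "q": joint angles; "dq": joint speeds; "joint_torque": joint torques, N m; "tool_pos": TCP position; "orientation": TCP orientation; "force": force on the tool from outside, world axes, zero at the start; "wrist_torque": the same for the moment, N m; "opening": finger opening in m.
Only numpy, scipy, OpenCV 4.12 (cv2) and the standard library are available. Lean on these libraries where they do the work, as an engineer would, in place of code of your own. Each camera call takes 0.05 s, during which the arm holds its last target.

TASK

The three sliding plates of the form sorter on the counter have crept together; set them so that all three gaps are as wide as the spacer block, starting at the fixed end plate. Gap by gap along the row, slide the held block, thin end down, into the gap right down to the sorter's floor, its straight face against the plate already in place, so that its sloping face wedges the next plate out; with the block down, press it lightly but definitely (a few newtons) against the plate in place, without ramming anything and without shoving the plates already set. Then stand the block upright back on its rubber mat, and leave the other things on the counter alone.

Things in the scene. Friction and masses are not known exactly. Their poses are not given: they have to be found in the camera images.
- div1: first sliding plate of the form sorter: aluminium, 120 mm along x, 6 mm thick along y, 75 mm high; origin at the plate's centre (faces 3 mm either side along y, top edge 37.5 mm above, the sorter's floor 37.5 mm below); z up; y along the row, pointing away from the fixed end plate. It slides along y only and stays where it is left: dry friction, about 6 N to shift it.
- div1_top (a point): middle of that plate's top edge, 87 mm over the counter. Next in the row on its -y side stands the fixed end plate (same size, rigid, a grey foot along its outer side). Where the end plate stands is NOT measured: at the start the gap to it, face to face, is anything from 29 to 43 mm; feel for it. Sorter: fixed; grey floor plate 130 x 200 x 12 mm under all four plates.
- div2: second sliding plate, on the +y side of the first: like the first, 120 x 6 x 75 mm, same kind of origin and axes, same friction. It starts 3 to 13 mm nearer the end plate than where it belongs.
- div3: third sliding plate, the last of the row: like the first, 120 x 6 x 75 mm, same kind of origin and axes, same friction. It starts 3 to 13 mm nearer the end plate than where it belongs.
- gauge: the spacer block: loose, plain wood, about 0.14 kg, 120 mm high, 40 mm along its x throughout; origin on its underside, 60 mm below gauge_center; z up when standing, y across the gap: in the sorter its +y points the same way as the plates' +y.
- gauge_center (a point): centre of the block, 60 mm over its underside; axes as gauge. Straight face at y = -22 mm over the whole height. Other side: the foot ends at y = 0 (22 mm thick), slopes out evenly to y = +22 mm at 44 mm over the underside, stays at +22 mm (44 mm thick: the wanted gap) up to 72 mm; above that, to 120 mm, the handle spans y = -22 to 0 mm.
- gauge_handle (a point): centre of the block's handle, 96 mm over the underside, at y = -11 mm; the handle is 22 mm thick along y, 40 mm along x, 48 mm high.
- mat: black rubber parking mat for the block, 130 x 130 x 4 mm, fixed; origin at the centre of its underside on the counter. The block stands on it at the start, straight face roughly to the -y side.
- pencup: bystander: black cup, 72 mm across, 95 mm high; origin at the underside's centre.
- sanitiser: bystander: clear bottle, 56 mm across, 140 mm high; origin at the underside's centre.
- cardbox: bystander: cardboard box 80 x 110 x 50 mm; origin at the underside's centre.
Mind the look-alikes: they are no part of the job. Of the things that look like the mat, the larger one is meant. Of the things that look like the gauge, the larger one is meant.

How it is judged:
By the outcome, as a careful person would: the job done as asked, in the order asked, and still so for the second after the job is handed in, with the robot touching nothing.
It also fails if it takes over 72 s, if anything falls off the work surface, if the arm or the gripper's body presses on something with over 40 N, if the wrist force passes 120 N, or if a joint passes its speed limit or range.

## Working session

There is one attempt and no reset: what is moved stays moved. The work goes in short steps, Python scripts to look and compute and a shell command to move; the robot and the scene stay as the last step left them, time stands still between calls to the robot, and variables do not carry over. Pictures are saved under pics/ and viewed, and the job is handed in when it is done.

```bash
ls; mkdir -p pics; python3 - <<'E'
from plant import *
import cv2,json
s=read_state();print({k:(v if not hasattr(v,'tolist') else v.tolist()) for k,v in s.items()})
print(tip_reach)
for c in("side","top"):
    im=read_camera(c);cv2.imwrite(f"pics/{c}0.png",im[:,:,::-1])
    print(c,camera_params(c))
E
```

```text
pics
{'t': 0.0, 'q': [1.0646015235872552, 0.1311042178488444, 1.4892689258581857, -1.7907535276234558e-05, 1.5229974204680448, -0.08539504923339826], 'dq': [0.000630046265587962, 0.0011241686376230566, 0.0004641340730122937, -0.000988420179031647, 0.0002009538228664098, -0.0008513179321375454], 'joint_torque': [-0.0005025708924222272, -55.98560571670532, -49.174511432647705, 0.07655085297301412, 0.03594060894101858, -0.00011650429314613575], 'tool_pos': [0.24481341611580823, 0.5471892779961293, 0.22862713017001868], 'orientation': [-0.6560184461458923, -3.071821681306445, 0.002679211132361175], 'force': [-0.6022779716615626, 0.11067207712713462, -0.7738027010516594], 'wrist_torque': [0.014133150067785776, 0.04038229288109762, -0.03578124681784074], 'opening': 0.09284194135905652}
0.011
side {'fov_y': 45.27475530173485, 'cx': 252.92037342538006, 'cy': 190.25385727363755, 'k1': -0.06736815239930796, 'position': array([ 0.21805989, -1.0165547 ,  0.68302318]), 'rotation': array([-2.0667908 ,  0.33538748, -0.20187013])}
top {'fov_y': 53.601106621825835, 'cx': 259.56258549077637, 'cy': 188.65710834107264, 'k1': 0.0445755994588033, 'position': array([ 0.44093629, -0.01018733,  1.19746884]), 'rotation': array([-2.15199546,  2.17612463, -0.08817988])}
```

View pics/side0.png

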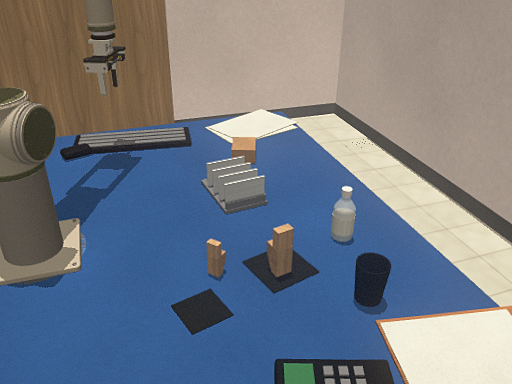

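View pics/top0.png

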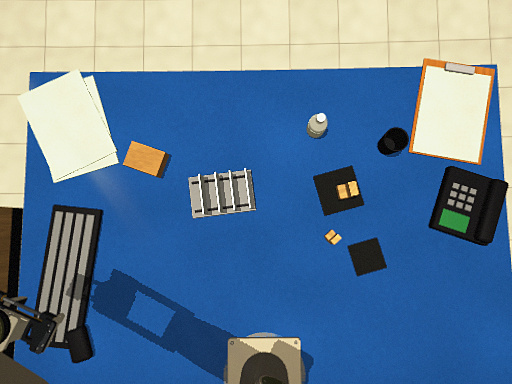

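The large block is at side (281,252) / top (347,190), on the large mat. The look-alike block is at side (216,258) / top (333,237), and the small mat is at side (202,311) / top (367,257). I'll measure next.

```bash
cat > h.py <<'E'
import numpy as np,cv2
from plant import *
from scipy.spatial.transform import Rotation as R
from scipy.optimize import least_squares
P={c:camera_params(c) for c in("side","top")}
def proj(c,X):
    p=P[c];X=np.atleast_2d(X);d=(X-p["position"])@R.from_rotvec(p["rotation"]).as_matrix()
    s=d[:,:2]/d[:,2:];r2=(s**2).sum(1,keepdims=True);s=s*(1+p["k1"]*r2)
    f=192/np.tan(np.radians(p["fov_y"]/2));return s*f+[p["cx"],p["cy"]]
def tri(obs,z=None):
    x0=np.array([.5,0,.05])
    if z is None:
        r=least_squares(lambda X:np.concatenate([proj(c,X)[0]-uv for c,uv in obs]),x0)
        return r.x,np.sqrt((r.fun**2).mean())
    r=least_squares(lambda X:np.concatenate([proj(c,[X[0],X[1],z])[0]-uv for c,uv in obs]),x0[:2])
    return np.r_[r.x,z],np.sqrt((r.fun**2).mean())
E
python3 - <<'E'
from h import *
for c,b in(("side",(190,140,350,330)),("top",(175,150,385,280))):
    im=read_camera(c)[b[1]:b[3],b[0]:b[2],::-1];k=min(800/im.shape[1],600/im.shape[0])
    cv2.imwrite(f"pics/{c}crop0.png",cv2.resize(im,None,fx=k,fy=k,interpolation=cv2.INTER_CUBIC));print(c,k)
D={}
for q in["div1","div1_top","div2","div3","gauge","gauge_center","gauge_handle","mat"]:
    for c in("side","top"):
        D[q,c]=[(np.round(d["pixel"],1),round(d["confidence"],2)) for d in tip_of(c,q)]
        print(q,c,[(p.tolist(),k) for p,k in D[q,c]])
print(read_state()['t'])
E
```

```text
side 3.1578947368421053
top 3.8095238095238093
div1 side [([235.4, 188.7], 0.94), ([231.3, 175.8], 0.72)]
div1 top [([205.1, 190.4], 0.6), ([232.0, 192.8], 0.54), ([220.4, 192.4], 0.47)]
div1_top side [([234.1, 169.9], 0.58)]
div1_top top [([228.3, 186.9], 0.53)]
div2 side [([235.4, 188.7], 0.94), ([231.3, 175.8], 0.72)]
div2 top [([205.1, 190.4], 0.6), ([232.0, 192.8], 0.54), ([220.4, 192.4], 0.47)]
div3 side [([235.4, 188.7], 0.94), ([231.3, 175.8], 0.72)]
div3 top [([205.1, 190.4], 0.6), ([232.0, 192.8], 0.54), ([220.4, 192.4], 0.47)]
gauge side [([214.2, 268.5], 0.98), ([278.4, 267.4], 0.73)]
gauge top [([339.2, 192.9], 0.76), ([328.0, 236.3], 0.67)]
gauge_center side [([279.2, 247.8], 0.59), ([220.2, 258.9], 0.56)]
gauge_center top [([346.1, 189.4], 0.58), ([332.4, 235.1], 0.44)]
gauge_handle side [([282.4, 238.8], 0.96), ([215.9, 249.6], 0.95)]
gauge_handle top [([349.7, 190.4], 0.71), ([331.6, 237.0], 0.48)]
mat side [([200.7, 310.1], 0.91), ([277.7, 270.6], 0.83), ([223.2, 168.0], 0.6)]
mat top [([336.0, 192.5], 0.92), ([366.6, 258.4], 0.66)]
1.0
```

View pics/sidecrop0.png

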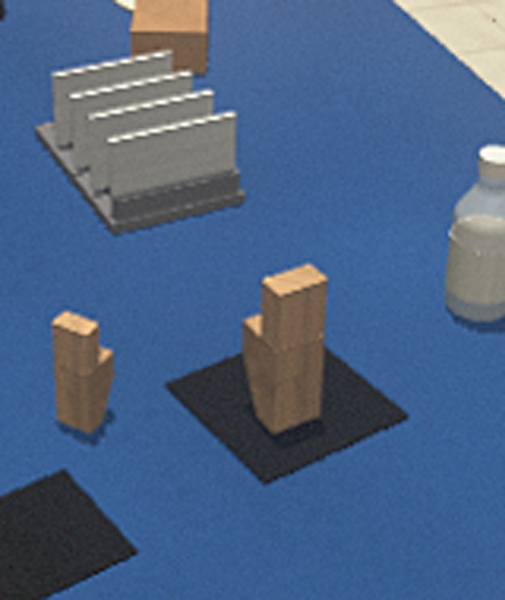

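View pics/topcrop0.png

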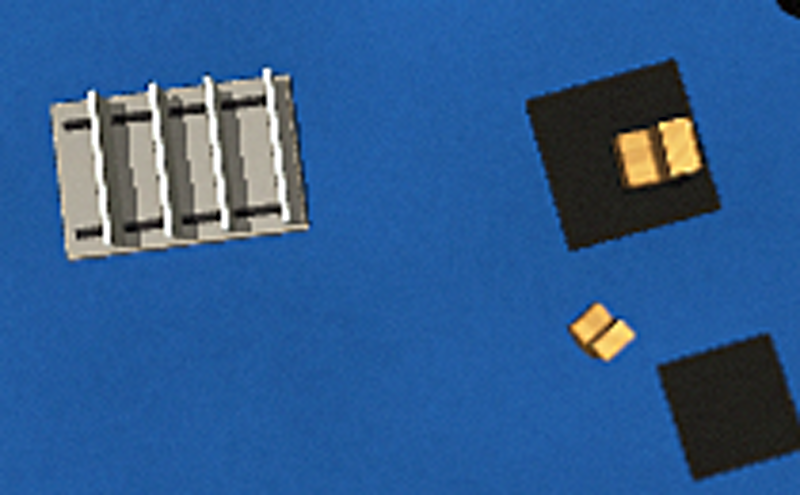

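```bash
cat >> h.py <<'E'
def T(x,y,yaw,pts,z=0):
    c,s=np.cos(yaw),np.sin(yaw);pts=np.atleast_2d(pts);return np.c_[x+c*pts[:,0]-s*pts[:,1],y+s*pts[:,0]+c*pts[:,1],pts[:,2]+z]
tc=lambda l:np.array(l)/3.8095+[175,150]-.37
sc=lambda l:np.array(l)/3.1579+[190,140]-.34
E
cat > fit0.py <<'E'
from h import *
# plates: far x end, near x end (top pic); side: left(near? ) 
topp=tc([[267,70],[287,220],[209,78],[225,228],[153,86],[168,236],[92,93],[107,243]])
sidp=sc([[234,116],[108,141],[213,94],[90,117],[190,74],[70,97],[171,53],[54,74]])
def model(p):
    x,y,yaw,a,b,c=p
    return np.vstack([T(x,y,yaw,[[.06,o,.087],[-.06,o,.087]]) for o in(0,a,b,c)])
f=lambda p:np.concatenate([(proj("top",model(p))-topp).ravel(),(proj("side",model(p))-sidp).ravel()])
r=least_squares(f,[.5,.0,0,.04,.08,.12])
print("end x,y,yaw, offs",r.x,"rms",np.sqrt((r.fun**2).mean()));print(np.round(r.fun.reshape(2,8,2),1).tolist())
for c,o,i in(("top",topp,0),("side",sidp,1)):
    rr=least_squares(lambda p:(proj(c,model(p))-o).ravel(),r.x);print(c,rr.x)
# gauge from networks + corners
for n,a,b in(("handle",[282.4,238.8],[349.7,190.4]),("center",[279.2,247.8],[346.1,189.4]),("base",[278.4,267.4],[339.2,192.9]),("mat",[277.7,270.6],[336,192.5])):
    print(n,tri([("side",a),("top",b)]))
tg=tc([[655,124],[692,116],[704,171],[668,179]]); sg=sc([[265,284],[312,264],[327,274],[278,293]])
mt=[[ .02,0,.12],[.02,-.022,.12],[-.02,-.022,.12],[-.02,0,.12]]
E
python3 fit0.py; python3 - <<'E'
from h import *
for c,b in(("side",(250,215,310,295)),("top",(305,160,375,220))):
    im=read_camera(c)[b[1]:b[3],b[0]:b[2],::-1];k=min(800/im.shape[1],600/im.shape[0])
    cv2.imwrite(f"pics/{c}crop1.png",cv2.resize(im,None,fx=k,fy=k,interpolation=cv2.INTER_NEAREST));print(c,k)
E
```

```text
end x,y,yaw, offs [0.55199138 0.04138814 0.10944022 0.04637544 0.09107513 0.13836504] rms 0.5711303276369019
[[[0.7, -0.2], [0.2, 0.8], [0.3, -0.4], [0.7, 0.6], [-0.0, -0.7], [0.5, 0.3], [0.1, -0.6], [0.4, 0.5]], [[0.2, -1.3], [-0.0, -0.6], [-0.3, -1.2], [-0.5, -0.4], [0.5, -1.1], [0.1, -0.7], [0.0, -0.7], [-0.5, -0.1]]]
top [0.55233369 0.04258594 0.11253684 0.04667805 0.09065238 0.13792856]
side [0.55039219 0.03665034 0.10216214 0.0454253  0.09209517 0.13945675]
handle (array([ 0.54347745, -0.25586959,  0.09192742]), np.float64(0.6460686580885892))
center (array([ 0.54314015, -0.24969733,  0.06374677]), np.float64(0.6790785237968407))
base (array([ 0.54313004, -0.24253397,  0.00181003]), np.float64(0.3912015460973954))
mat (array([ 0.54515948, -0.23528342, -0.01383656]), np.float64(0.24872718755076909))
side 7.5
top 10.0
```

View pics/sidecrop1.png

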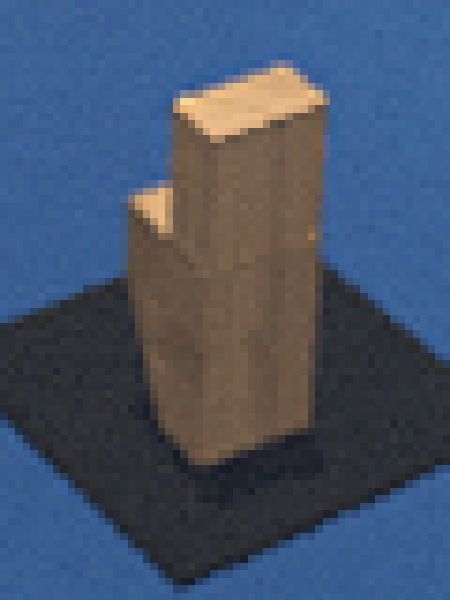

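View pics/topcrop1.png

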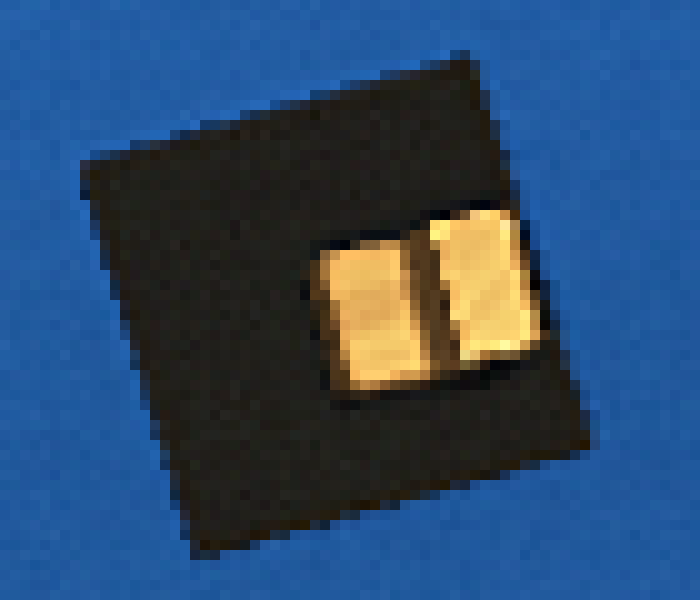

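```bash
cat > fit1.py <<'E'
from h import *
t=lambda l:np.array(l)/10.+[305,160]-.5
s=lambda l:np.array(l)/7.5+[250,215]-.5
tg=t([[428,222],[514,205],[547,350],[458,363],[310,258],[338,394]]); mt=np.array([[.02,0,.12],[.02,-.022,.12],[-.02,-.022,.12],[-.02,0,.12],[.02,.022,.072],[-.02,.022,.072]])
sg=s([[173,100],[287,66],[327,100],[213,140],[190,465],[312,430],[128,200]]); ms=np.array([[-.02,0,.12],[.02,0,.12],[.02,-.022,.12],[-.02,-.022,.12],[-.02,-.022,0],[.02,-.022,0],[-.02,.022,.072]])
def f(p):return np.concatenate([(proj("top",T(*p[:3],mt,p[3]))-tg).ravel(),(proj("side",T(*p[:3],ms,p[3]))-sg).ravel()])
r=least_squares(f,[.54,-.245,.2,.004]);print("gauge x y yaw z",r.x,np.sqrt((r.fun**2).mean()))
print(np.round(r.fun.reshape(-1,2),1).tolist())
r2=least_squares(lambda p:f(p)[:12],r.x);print('top only',r2.x)
r2=least_squares(lambda p:f(p)[12:],r.x);print('side only',r2.x)
g=r.x
print("handle",T(*g[:3],[[0,-.011,.096]],g[3]))
mm=t([[80,160],[470,55],[590,445],[195,555]]);mo=np.array([[.065,.065,.004],[.065,-.065,.004],[-.065,-.065,.004],[-.065,.065,.004]])
r3=least_squares(lambda p:(proj("top",T(*p,mo))-mm).ravel(),[.54,-.24,.2]);print("mat",r3.x,np.sqrt((r3.fun**2).mean()))
st=read_state();print(R.from_rotvec(st['orientation']).as_matrix().round(3),st['tool_pos'],st['t'])
E
python3 fit1.py
```

```text
gauge x y yaw z [ 0.54247042 -0.24624864  0.17347792  0.00126044] 0.5156248399497734
[[0.1, 0.2], [-0.8, 0.5], [-1.2, -0.2], [0.0, -0.0], [1.1, -0.2], [1.0, -0.5], [-0.4, 0.2], [0.1, -0.2], [0.2, 0.3], [-0.5, -0.0], [0.9, 0.4], [-0.4, -0.4], [0.0, -0.4]]
top only [ 0.53520878 -0.2294146   0.17572871  0.07839592]
side only [ 0.54227551 -0.24697456  0.16809275  0.00177984]
handle [[ 0.54436912 -0.25708354  0.09726044]]
mat [ 0.55097564 -0.23750222  0.25809212] 0.34782886949732406
[[-0.913  0.408 -0.   ]
 [ 0.408  0.913 -0.   ]
 [ 0.    -0.    -1.   ]] [0.24505948 0.54767287 0.22961868] 1.1
```

```bash
cat >> h.py <<'E'
def rel(x=None,y=None,z=None,yaw=None):
    s=read_state();M=R.from_rotvec(s['orientation']).as_matrix();p=s['tool_pos']
    cy=np.arctan2(M[1,1],M[0,1])-np.pi/2
    d=np.array([0 if v is None else v-p[i] for i,v in enumerate((x,y,z))])
    print("t %.2f pos %s yaw %.4f F %s tq %s open %.4f"%(s['t'],np.round(p,4),cy,np.round(s['force'],1),np.round(s['wrist_torque'],2),s['opening']),"tilt",np.round(M[:2,2],4))
    print("tool shift",np.round(M.T@d,4),"twist",None if yaw is None else round(-(yaw-cy),4))
E
python3 -m creep '[[0,0,0,-0.119,0],[0,0,0,-0.119,0],[0,0,0,-0.119,0],[0,0,0,-0.119,0],[0,0,0,-0.119,0]]'
python3 -c "
from h import *
rel(.5444,-.257,.2,.1735)"
```

```text
t: 1.52
tool_pos: [0.2451, 0.5477, 0.2296]
orientation: [0.283, -3.129, 0.0]
force: [-1.4, -0.2, 0.7]
opening: 0.0931
t 1.52 pos [0.2451 0.5477 0.2296] yaw 0.1801 F [-1.4 -0.2  0.7] tq [ 0.02  0.02 -0.04] open 0.0931 tilt [-0.     -0.0001]
tool shift [-0.1503 -0.8453  0.0296] twist 0.0066
```

```bash
python3 -m creep '[[-0.0072,-0.040,0,0,0],[-0.0072,-0.040,0,0,0],[-0.0072,-0.040,0,0,0],[-0.0072,-0.040,0,0,0],[-0.0072,-0.040,0,0,0],[-0.0072,-0.040,0,0,0],[-0.0072,-0.040,0,0,0],[-0.0072,-0.040,0,0,0],[-0.0072,-0.040,0,0,0],[-0.0072,-0.040,0,0,0],[-0.0072,-0.040,0,0,0],[-0.0072,-0.040,0,0,0]]'
python3 -c "
from h import *
rel(.5444,-.257,.2,.1735)"
```

```text
t: 2.52
tool_pos: [0.4137, 0.088, 0.2301]
orientation: [-0.273, 3.128, 0.0]
force: [1.7, 0.4, -0.5]
opening: 0.0932
t 2.52 pos [0.4137 0.088  0.2301] yaw 0.1744 F [ 1.7  0.4 -0.5] tq [ 0.04 -0.07  0.  ] open 0.0932 tilt [0.0012 0.0002]
tool shift [-0.0689 -0.3624  0.0302] twist 0.0009
```

```bash
python3 -m creep '[[-0.0077,-0.040,0,0,0],[-0.0077,-0.040,0,0,0],[-0.0077,-0.040,0.003,0,0],[-0.0077,-0.040,0.003,0,0],[-0.0077,-0.040,0.005,0,0],[-0.0077,-0.040,0.005,0,0],[-0.0077,-0.040,0.005,0,0],[-0.0077,-0.040,0.005,0,0],[-0.0077,-0.040,0.005,0,0],[0,0,0,0,0],[0,0,0,0,0]]'
python3 - <<'E'
from h import *
rel(.5444,-.257,.096,.1735)
for c,b in(("side",(210,150,350,290)),("top",(290,130,390,230))):
    im=read_camera(c)[b[1]:b[3],b[0]:b[2],::-1].copy();k=min(800/im.shape[1],600/im.shape[0])
    cv2.imwrite(f"pics/{c}crop2.png",cv2.resize(im,None,fx=k,fy=k,interpolation=cv2.INTER_NEAREST));print(c,k)
s=read_state();tip=s['tool_pos']-[0,0,.011];print("side tip",proj("side",tip),"top",proj("top",tip))
E
```

```text
t: 3.43
tool_pos: [0.5434, -0.2543, 0.1967]
orientation: [0.268, -3.128, -0.003]
force: [0.1, 1.1, -0.6]
opening: 0.0928
t 3.43 pos [ 0.5434 -0.2543  0.1967] yaw 0.1712 F [ 0.1  1.1 -0.6] tq [ 0.06 -0.02 -0.07] open 0.0928 tilt [-0.0027  0.0016]
tool shift [-0.0007 -0.0031  0.1007] twist -0.0023
side 4.285714285714286
top 6.0
side tip [[282.77522152 200.65912139]] top [[356.5192841  185.86688339]]
```

View pics/sidecrop2.png

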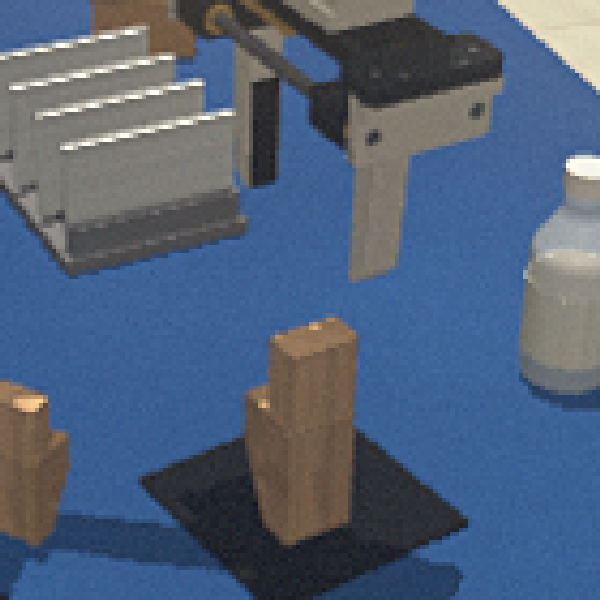

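View pics/topcrop2.png

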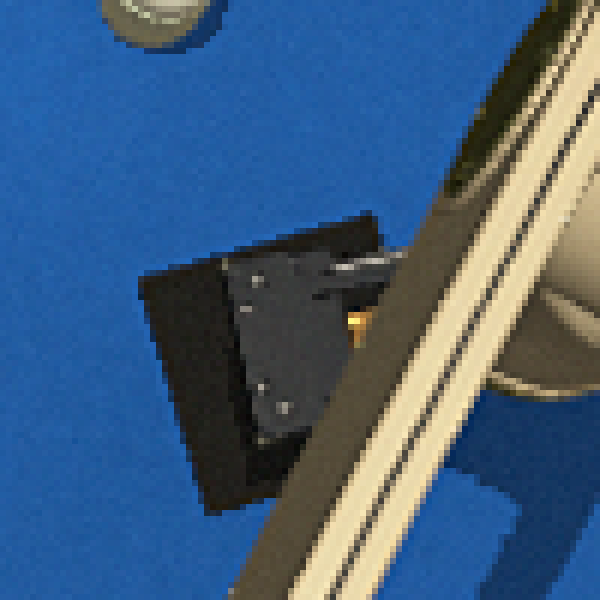

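```bash
python3 -m creep '[[0,-0.003,0.02,0,0],[0,0,0.03,0,0],[0,0,0.03,0,0],[0,0,0.02,0,0],[0,0,0,0,0],[0,0,0,0,0],[0,0,0,0,0]]' 40
python3 -c "
from h import *
rel(.5444,-.257,.096,.1735)"
```

```text
t: 4.12
tool_pos: [0.5457, -0.2553, 0.1012]
orientation: [-0.275, 3.127, -0.003]
force: [0.1, -1.1, 0.1]
opening: 0.093
t 4.12 pos [ 0.5457 -0.2553  0.1012] yaw 0.1753 F [ 0.1 -1.1  0.1] tq [ 0.07 -0.   -0.01] open 0.0930 tilt [ 0.0027 -0.0015]
tool shift [ 0.0016 -0.0014  0.0052] twist 0.0018
```

```bash
python3 -m creep '[[0,-0.001,0.004,0,0],[0,0,0,0,150],[0,0,0,0,255],[0,0,0,0,255],[0,0,0,0,255],[0,0,0,0,255],[0,0,0,0,255],[0,0,0,0,255]]' 40
python3 -c "
from h import *
rel(.5444,-.257,.096,.1735)"
```

```text
t: 4.78
tool_pos: [0.5447, -0.2566, 0.0946]
orientation: [0.273, -3.13, -0.0]
force: [0.6, 0.3, 0.4]
opening: 0.0509
t 4.78 pos [ 0.5447 -0.2566  0.0946] yaw 0.1742 F [0.6 0.3 0.4] tq [-0.01  0.02 -0.  ] open 0.0509 tilt [-0.0001  0.0001]
tool shift [ 0.0004 -0.0004 -0.0014] twist 0.0007
```

```bash
python3 -m creep '[[0,0,0,0,255],[0,0,0,0,255],[0,0,0,0,255],[0,0,0,0,255],[0,0,0,0,255],[0,0,0,0,255],[0,0,0,0,255]]' 40
python3 -c "
from h import *
rel(.5444,-.257,.096,.1735)"
```

```text
t: 5.37
tool_pos: [0.5447, -0.2565, 0.0946]
orientation: [0.273, -3.13, -0.0]
force: [-0.1, -0.5, 0.2]
opening: 0.0219
t 5.37 pos [ 0.5447 -0.2565  0.0946] yaw 0.1742 F [-0.1 -0.5  0.2] tq [-0.01  0.02  0.03] open 0.0219 tilt [-0.  0.]
tool shift [ 0.0004 -0.0004 -0.0014] twist 0.0007
```

```bash
python3 -m creep '[[0,0,-0.015,0,255],[0,0,-0.03,0,255],[0,0,-0.03,0,255],[0,0,-0.03,0,255],[0,0,-0.03,0.03,255],[0,0,0,0.037,255],[0,0,0,0,255]]' 40
python3 -c "
from h import *
c,s=np.cos(.107),np.sin(.107)
y=.017
rel(.552-s*y,.0414+c*y,.23,.107)"
```

```text
t: 5.95
tool_pos: [0.5459, -0.2573, 0.2324]
orientation: [-0.165, 3.133, -0.004]
force: [-0.4, -0.1, -2.5]
opening: 0.0216
t 5.95 pos [ 0.5459 -0.2573  0.2324] yaw 0.1055 F [-0.4 -0.1 -2.5] tq [0.03 0.02 0.05] open 0.0216 tilt [ 0.0041 -0.0024]
tool shift [-0.0375  0.3134  0.0017] twist -0.0015
```

```bash
python3 -m creep '[[-0.0047,0.02,0,0,255],[-0.0047,0.04,0,0,255],[-0.0047,0.04,0,0,255],[-0.0047,0.04,0,0,255],[-0.0047,0.04,0,0,255],[-0.0047,0.04,0,0,255],[-0.0047,0.04,0,0,255],[-0.0046,0.033,0,0,255],[0,0.02,0,0,255],[0,0,0,0,255],[0,0,0,0,255],[0,0,0,0,255]]' 40
python3 - <<'E'
from h import *
c,s=np.cos(.107),np.sin(.107)
y=.017
rel(.552-s*y,.0414+c*y,.23,.107)
for c,b in(("side",(180,70,300,220)),("top",(175,140,275,240))):
    im=read_camera(c)[b[1]:b[3],b[0]:b[2],::-1].copy();k=min(800/im.shape[1],600/im.shape[0])
    cv2.imwrite(f"pics/{c}crop3.png",cv2.resize(im,None,fx=k,fy=k,interpolation=cv2.INTER_NEAREST));print(c,k)
E
```

```text
t: 6.95
tool_pos: [0.5479, 0.0581, 0.2283]
orientation: [0.17, -3.135, 0.001]
force: [0.7, 0.3, -1.8]
opening: 0.0217
t 6.95 pos [0.5479 0.0581 0.2283] yaw 0.1080 F [ 0.7  0.3 -1.8] tq [0.03 0.06 0.04] open 0.0217 tilt [-0.0022 -0.0006]
tool shift [-0.0023 -0.0001 -0.0017] twist 0.001
side 4.0
top 6.0
```

View pics/sidecrop3.png

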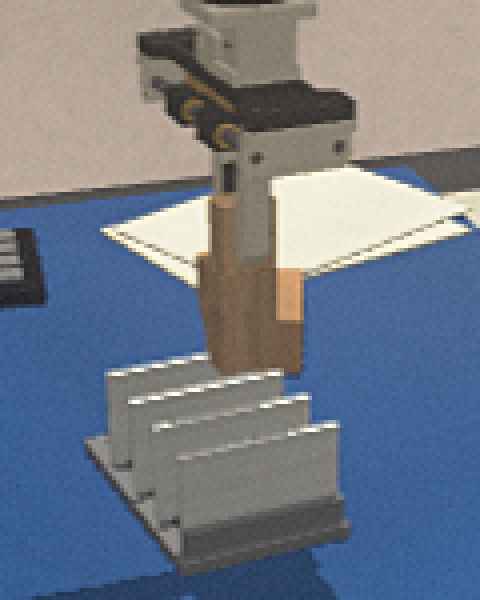

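View pics/topcrop3.png

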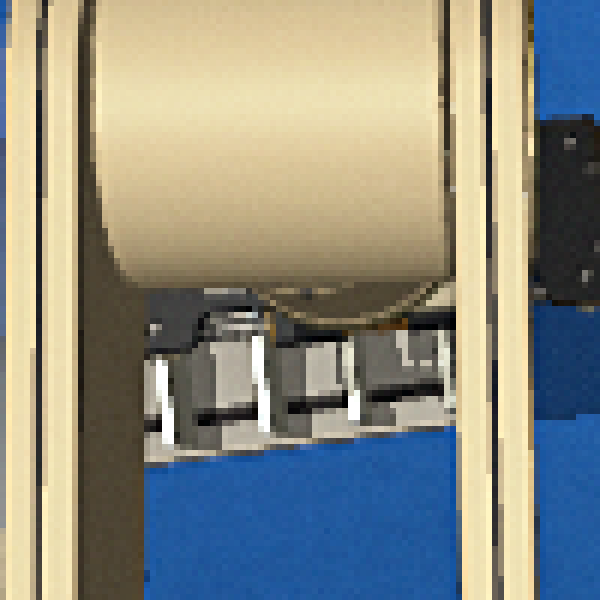

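```bash
python3 - <<'E'
from h import *
s=read_state();p=s['tool_pos']
g=T(p[0],p[1],.107,[[-.02,.011,0],[-.02,-.011,0],[.02,-.011,0],[-.02,.033,.072],[.02,-.011,.072]],p[2]-.0906)
print((proj("side",g)-[180,70])*4)
E
```

```text
[[210.56096456 359.51527887]
 [223.18540972 372.62637449]
 [277.74579461 361.89291498]
 [196.17352843 249.28027978]
 [277.87520714 263.18260123]]
```

```bash
python3 -m creep '[[-0.002,0,0.012,0,255],[0,0,0.015,0,255],[0,0,0.012,0,255],[0,0,0.006,0,255],[0,0,0.004,0,255],[0,0,0.004,0,255],[0,0,0.004,0,255],[0,0,0.003,0,255],[0,0,0,0,255],[0,0,0,0,255]]' 40
python3 -c "
from h import *
rel(None,None,.1676,.107)"
```

```text
t: 7.88
tool_pos: [0.5506, 0.0589, 0.1698]
orientation: [-0.168, 3.137, -0.0]
force: [-0.2, 0.3, -1.5]
opening: 0.022
t 7.88 pos [0.5506 0.0589 0.1698] yaw 0.1073 F [-0.2  0.3 -1.5] tq [-0.03  0.03  0.  ] open 0.0220 tilt [ 0.0003 -0.    ]
tool shift [0.     0.     0.0022] twist 0.0003
```

```bash
for i in 1; do python3 -m creep '[[0,-0.0005,0.002,0,255],[0,-0.0005,0,0,255],[0,-0.0005,0,0,255],[0,0,0,0,255]]' ; python3 -m creep '[[0,-0.0005,0,0,255]]';python3 -m creep '[[0,-0.0005,0,0,255]]';python3 -m creep '[[0,-0.0005,0,0,255]]';done | grep -E "tool|force"
```

```text
tool_pos: [0.5508, 0.0573, 0.1678]
force: [0.5, 0.2, -1.3]
tool_pos: [0.5508, 0.0569, 0.1678]
force: [-0.1, -0.1, -1.1]
tool_pos: [0.5508, 0.0565, 0.1678]
force: [-0.4, 2.5, -0.7]
tool_pos: [0.5508, 0.0564, 0.1678]
force: [0.2, 4.4, 0.1]
```

```bash
for i in 1; do python3 -m creep '[[0,0,0,0,255]]' ; python3 -m creep '[[0,0,0,0,255]]';done | grep -E "tool|force"; python3 -c "
from h import *
rel()"
```

```text
tool_pos: [0.5508, 0.0564, 0.1678]
force: [-0.9, 3.9, -1.1]
tool_pos: [0.5508, 0.0564, 0.1678]
force: [-1.2, 4.3, -0.4]
t 8.63 pos [0.5508 0.0564 0.1678] yaw 0.1074 F [-1.2  4.3 -0.4] tq [1.11 0.11 0.1 ] open 0.0218 tilt [0.0001 0.0009]
tool shift [0. 0. 0.] twist None
```

```bash
cat > rd.py <<'E'
from plant import *
import numpy as np
s=read_state();F=s['force'];q=s['wrist_torque'];print("%.2f"%s['t'],np.round(s['tool_pos'],4),"F",np.round(F,1),"tq",np.round(q,2))
E
Z='[[0,0,0,0,255]]'
for i in 1 2 3 4; do python3 -m creep '[[0,0,0,0,255]]' >/dev/null; python3 rd.py; done; python3 -m creep '[[0,0,0,0.012,255],[0,0,0,0,255]]' >/dev/null;for i in 1 2 3 4; do python3 -m creep '[[0,0,0,0,255]]' >/dev/null; python3 rd.py; done; python3 -m creep '[[0,0,0,-0.024,255],[0,0,0,0,255]]' >/dev/null;for i in 1 2 3 4; do python3 -m creep '[[0,0,0,0,255]]' >/dev/null; python3 rd.py; done
```

```text
8.72 [0.5508 0.0564 0.1678] F [-1.2  4.4 -0.4] tq [1.19 0.16 0.05]
8.80 [0.5508 0.0564 0.1678] F [-0.3  4.9 -0.2] tq [1.33 0.23 0.07]
8.88 [0.5508 0.0564 0.1678] F [-1.6  5.4  0.4] tq [1.34 0.23 0.09]
8.97 [0.5508 0.0564 0.1678] F [-0.6  5.4  0.3] tq [1.39 0.26 0.1 ]
9.22 [0.5509 0.0566 0.1678] F [-0.3  5.8 -0.2] tq [1.55 0.11 0.08]
9.30 [0.5509 0.0565 0.1678] F [-0.2  6.7 -0.1] tq [1.62 0.07 0.12]
9.38 [0.5509 0.0565 0.1678] F [-0.1  6.   0.1] tq [1.56 0.12 0.06]
9.47 [0.5509 0.0565 0.1678] F [-0.9  5.7  0.3] tq [1.55 0.13 0.1 ]
9.72 [0.5508 0.0563 0.1677] F [-0.4  4.  -0.3] tq [ 1.45  0.32 -0.11]
9.80 [0.5508 0.0563 0.1677] F [-0.9  4.9 -0.3] tq [ 1.39  0.29 -0.11]
9.88 [0.5508 0.0563 0.1677] F [-1.2  5.4  0.4] tq [ 1.41  0.26 -0.15]
9.97 [0.5508 0.0563 0.1677] F [-0.4  5.7 -0.1] tq [ 1.36  0.27 -0.06]
```

```bash
python3 -m creep '[[0,0,0,0.006,255],[0,0,0.003,0,255],[0,0,0.004,0,255],[0,0,0.004,0,255],[0,0,0.004,0,255]]' >/dev/null; python3 rd.py;python3 -m creep '[[0,0,0.004,0,255],[0,0,0.004,0,255],[0,0,0.004,0,255]]' >/dev/null; python3 rd.py
```

```text
10.38 [0.551  0.0564 0.1528] F [0.  5.2 0.4] tq [1.39 0.12 0.05]
10.63 [0.551  0.0564 0.1408] F [-1.1  5.8  0.7] tq [1.39 0.17 0.12]
```

```bash
for i in 1 2; do python3 -m creep '[[0,0,0.004,0,255],[0,0,0.004,0,255]]' >/dev/null; python3 rd.py;python3 -m creep '[[0,0,0.004,0,255],[0,0,0.004,0,255]]' >/dev/null; python3 rd.py; done
```

```text
10.80 [0.552  0.0565 0.1344] F [-2.2  6.2 11.9] tq [1.57 0.46 0.19]
10.97 [0.5522 0.0565 0.1264] F [0.1 6.8 6.2] tq [1.43 0.12 0.17]
11.13 [0.5521 0.0565 0.1181] F [-0.8  7.   6.6] tq [1.38 0.1  0.21]
11.30 [0.5522 0.0565 0.1102] F [-1.2  6.8  6.9] tq [1.44 0.23 0.19]
```

```bash
python3 -m creep '[[0,0,0.003,0,255],[0,0,0.002,0,255]]' >/dev/null; python3 rd.py;for i in 1 2 3 4; do python3 -m creep '[[0,0,0.0007,0,255]]' >/dev/null; python3 rd.py; done
```

```text
11.47 [0.552  0.0565 0.1049] F [-1.1  7.   7.8] tq [1.4  0.16 0.14]
11.55 [0.552  0.0565 0.1042] F [-0.4  6.3  7.2] tq [1.38 0.23 0.2 ]
11.63 [0.552  0.0565 0.1037] F [-1.   8.1  7. ] tq [1.38 0.28 0.18]
11.72 [0.552  0.0565 0.1031] F [-2.5  6.5  8.1] tq [1.33 0.25 0.19]
11.80 [0.5521 0.0565 0.1026] F [-4.8  6.4 14.5] tq [1.39 0.89 0.17]
```

```bash
for i in 1 2 3; do python3 -m creep '[[0,0.0001,0,0,255]]' >/dev/null; python3 rd.py; done;  python3 -m creep '[[0,0,0,0,255],[0,0,0,0,255]]' >/dev/null; python3 rd.py
python3 - <<'E'
from h import *
rel()
for c,b in(("side",(185,110,285,220)),("top",(175,140,275,240))):
    im=read_camera(c)[b[1]:b[3],b[0]:b[2],::-1].copy();k=min(800/im.shape[1],600/im.shape[0])
    cv2.imwrite(f"pics/{c}crop4.png",cv2.resize(im,None,fx=k,fy=k,interpolation=cv2.INTER_NEAREST));print(c,k)
E
```

```text
11.88 [0.5521 0.0566 0.1026] F [-1.2  6.2  7.9] tq [1.24 0.35 0.16]
11.97 [0.5521 0.0566 0.1026] F [-1.4  4.6  8.7] tq [1.15 0.33 0.16]
12.05 [0.5521 0.0565 0.1026] F [-1.   4.1  7.2] tq [1.16 0.28 0.21]
12.22 [0.5521 0.0566 0.1026] F [-0.9  5.4  7.1] tq [1.22 0.33 0.23]
t 12.22 pos [0.5521 0.0566 0.1026] yaw 0.1141 F [-0.9  5.4  7.1] tq [1.22 0.33 0.23] open 0.0218 tilt [0.0031 0.0004]
tool shift [0. 0. 0.] twist None
side 5.454545454545454
top 6.0
```

View pics/sidecrop4.png

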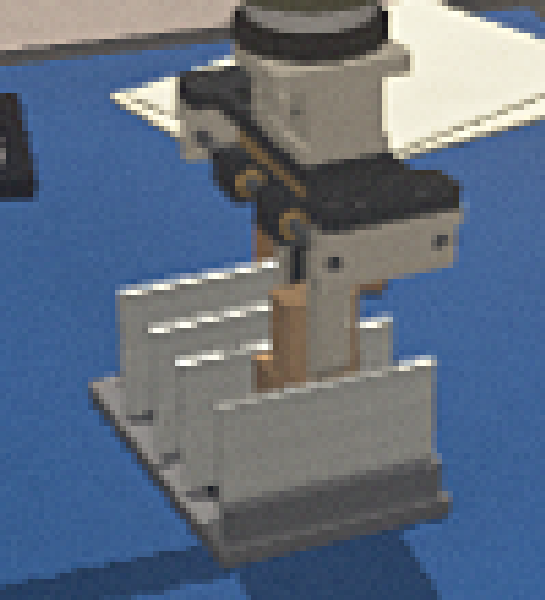

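```bash
for i in 1 2; do python3 -m creep '[[0,0,0.0006,0,255]]' >/dev/null; python3 rd.py; done;  python3 -m creep '[[0,0,0,0,255],[0,0,0,0,255]]' >/dev/null; python3 rd.py
```

```text
12.40 [0.5522 0.0566 0.1026] F [-5.   6.1 17.4] tq [1.2  1.04 0.19]
12.48 [0.5523 0.0566 0.1025] F [-6.   5.4 20.6] tq [1.21 1.55 0.18]
12.65 [0.5523 0.0566 0.1025] F [-4.6  5.  16. ] tq [1.25 1.34 0.25]
```

```bash
python3 -m creep '[[0,0,-0.004,0,255],[0,0,-0.006,0,255],[0,0,-0.008,0,255],[0,0,-0.01,0,255]]' >/dev/null; python3 rd.py; python3 -m creep '[[0,0,-0.012,0,255],[0,0,-0.013,0,255],[0,0,-0.013,0,255],[0,0,-0.013,0,255],[0,0,-0.013,0,255],[0,0,0,0,255],[0,0,0,0,255]]' >/dev/null; python3 rd.py
python3 - <<'E'
from h import *
rel(.5521-.053*np.sin(.113),.0566+.053*np.cos(.113),.2,.113)
E
```

```text
12.98 [0.5494 0.0562 0.1267] F [-0.5  4.7 -7.2] tq [1.1  0.09 0.19]
13.57 [0.5521 0.0555 0.1937] F [-1.2  0.2 -1.8] tq [ 0.03 -0.04  0.01]
t 13.57 pos [0.5521 0.0555 0.1937] yaw 0.1128 F [-1.2  0.2 -1.8] tq [ 0.03 -0.04  0.01] open 0.0219 tilt [ 0.0038 -0.001 ]
tool shift [-0.0002  0.0541 -0.0064] twist -0.0002
```

```bash
python3 -m creep '[[0,0.014,0,0,255],[0,0.02,0,0,255],[0,0.014,0,0,255],[0,0.006,0,0,255],[0,0,0,0,255],[0,0,0,0,255],[0,0,0,0,255]]' >/dev/null; python3 rd.py
python3 - <<'E'
from h import *
rel(.5521-.053*np.sin(.113),.0566+.053*np.cos(.113),.1676,.113)
for c,b in(("side",(175,90,295,210)),("top",(175,140,275,240))):
    im=read_camera(c)[b[1]:b[3],b[0]:b[2],::-1].copy();k=min(800/im.shape[1],600/im.shape[0])
    cv2.imwrite(f"pics/{c}crop5.png",cv2.resize(im,None,fx=k,fy=k,interpolation=cv2.INTER_NEAREST));print(c,k)
E
```

```text
14.15 [0.5447 0.109  0.1913] F [-0.9 -0.1 -1.9] tq [ 0.08  0.03 -0.08]
t 14.15 pos [0.5447 0.109  0.1913] yaw 0.1129 F [-0.9 -0.1 -1.9] tq [ 0.08  0.03 -0.08] open 0.0218 tilt [-0.0004 -0.0006]
tool shift [-0.0015  0.0001  0.0237] twist -0.0001
side 5.0
top 6.0
```

View pics/sidecrop5.png

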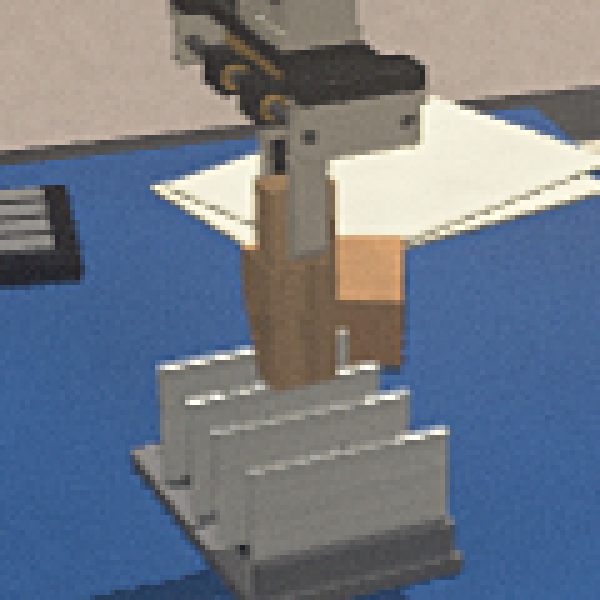

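View pics/topcrop5.png

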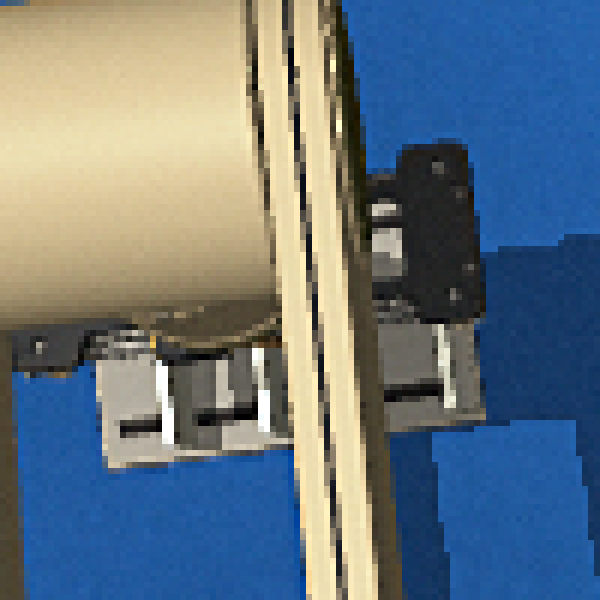

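```bash
python3 -m creep '[[-0.0015,0,0.008,0,255],[0,0,0.006,0,255],[0,0,0.004,0,255],[0,0,0.003,0,255],[0,0,0.003,0,255],[0,0,0,0,255],[0,0,0,0,255]]' >/dev/null; python3 rd.py; python3 -m creep '[[0,-0.0005,0,0,255],[0,-0.0005,0,0,255],[0,0,0,0,255]]' >/dev/null; python3 rd.py;for i in 1 2 3; do python3 -m creep '[[0,-0.0003,0,0,255]]' >/dev/null; python3 rd.py; done
```

```text
14.83 [0.546  0.11   0.1674] F [ 0.5  0.1 -2.2] tq [0.04 0.   0.04]
15.08 [0.5465 0.109  0.168 ] F [-0.3  0.1 -1.5] tq [ 0.03 -0.01 -0.02]
15.17 [0.5464 0.1087 0.1679] F [-0.  -0.4 -1.9] tq [0.01 0.04 0.03]
15.25 [0.5464 0.1084 0.1678] F [-0.2 -0.2 -1.9] tq [ 0.03 -0.02 -0.03]
15.33 [0.5464 0.1081 0.1678] F [ 0.4  0.7 -2.4] tq [ 0.04 -0.    0.08]
```

```bash
for i in 1 2 3; do python3 -m creep '[[0,-0.0003,0,0,255]]' >/dev/null; python3 rd.py; done
```

```text
15.42 [0.5464 0.1078 0.1677] F [ 0.6  0.3 -2.4] tq [ 0.02  0.   -0.03]
15.50 [0.5464 0.1075 0.1676] F [-0.6  0.2 -2.3] tq [ 0.06 -0.04 -0.01]
15.58 [0.5465 0.1072 0.1676] F [-0.6 -0.5 -2. ] tq [ 0.04  0.   -0.04]
```

```bash
for i in 1 2; do python3 -m creep '[[0,-0.0002,0,0,255]]' >/dev/null; python3 rd.py; done
```

```text
15.67 [0.5465 0.107  0.1676] F [-0.4  0.4 -1.8] tq [0.03 0.05 0.02]
15.75 [0.5465 0.1068 0.1676] F [ 0.6 -0.3 -1.1] tq [ 0.06 -0.05  0.  ]
```

```bash
for i in 1 2; do python3 -m creep '[[0,-0.0002,0,0,255]]' >/dev/null; python3 rd.py; done
```

```text
15.83 [0.5465 0.1066 0.1676] F [-0.6 -0.3 -2.3] tq [-0.02  0.03  0.  ]
15.92 [0.5466 0.1064 0.1676] F [ 0.1  0.3 -1.4] tq [0.12 0.   0.08]
```

```bash
for i in 1 2; do python3 -m creep '[[0,-0.0002,0,0,255]]' >/dev/null; python3 rd.py; done
```

```text
16.00 [0.5466 0.1063 0.1676] F [-0.6  0.7 -1.1] tq [ 0.3   0.03 -0.01]
16.08 [0.5466 0.1063 0.1677] F [-0.1  1.8 -1.5] tq [0.53 0.1  0.02]
```

```bash
python3 -m creep '[[0,0,0.004,0,255],[0,0,0.004,0,255]]' >/dev/null; python3 rd.py;  python3 -m creep '[[0,0,0.002,0,255],[0,0,0.002,0,255]]' >/dev/null; python3 rd.py; python3 -m creep '[[0,0,0.001,0,255]]' >/dev/null; python3 rd.py; python3 -m creep '[[0,0,0.001,0,255]]' >/dev/null; python3 rd.py
```

```text
16.25 [0.5469 0.1063 0.1598] F [1.2 2.  0.1] tq [ 0.58  0.04 -0.02]
16.42 [0.5464 0.1063 0.1551] F [-0.1  3.1 -0.6] tq [ 0.68  0.09 -0.04]
16.50 [0.5464 0.1063 0.1541] F [-0.4  3.  -0.5] tq [0.71 0.11 0.01]
16.58 [0.5465 0.1063 0.1535] F [-1.3  3.3  1. ] tq [0.81 0.19 0.02]
```

```bash
for i in 1 2 3; do python3 -m creep '[[0,0.0001,0.001,0,255]]' >/dev/null; python3 rd.py; done
```

```text
16.67 [0.5466 0.1063 0.1527] F [-1.9  2.7  3.2] tq [0.73 0.33 0.17]
16.75 [0.5469 0.1062 0.1523] F [-2.5  1.8  6.6] tq [0.51 0.61 0.19]
16.83 [0.5471 0.1061 0.1517] F [-2.7  0.   8.7] tq [0.18 0.64 0.13]
```

```bash
for i in 1 2 3; do python3 -m creep '[[0,0.0002,0.0007,0,255]]' >/dev/null; python3 rd.py; done
```

```text
16.92 [0.5473 0.1061 0.1514] F [-2.1 -1.3  8.2] tq [0.14 0.68 0.19]
17.00 [0.5475 0.1061 0.1509] F [-1.9 -1.7  7.6] tq [-0.01  0.48  0.12]
17.08 [0.5476 0.1062 0.1503] F [-1.2 -1.7  8.9] tq [-0.13  0.32  0.08]
```

```bash
for i in 1 2; do python3 -m creep '[[0,0.0001,0.0012,0,255]]' >/dev/null; python3 rd.py; done;  for i in 1 2; do python3 -m creep '[[0,0,0.0015,0,255]]' >/dev/null; python3 rd.py; done
```

```text
17.17 [0.5478 0.1062 0.1493] F [-1.  -1.8  9.2] tq [-0.08  0.2   0.16]
17.25 [0.5479 0.1063 0.148 ] F [-0.2 -2.3  8.5] tq [-0.14  0.15  0.13]
17.33 [0.5481 0.1063 0.1467] F [-0.2 -2.2  8.2] tq [-0.13  0.09  0.13]
17.42 [0.5481 0.1063 0.1451] F [-0.1 -2.3  8.4] tq [-0.04  0.1   0.07]
```

```bash
python3 -m creep '[[0,0.0001,0.002,0,255],[0,0,0.002,0,255]]' >/dev/null; python3 rd.py;  for i in 1 2 3; do python3 -m creep '[[0,0,0.002,0,255],[0,0,0.002,0,255]]' >/dev/null; python3 rd.py; done
```

```text
17.58 [0.5483 0.1063 0.1412] F [-0.5 -2.4  8.9] tq [-0.15 -0.01  0.11]
17.75 [0.5483 0.1063 0.1372] F [ 0.  -2.5  8.9] tq [-0.13 -0.    0.07]
17.92 [0.5483 0.1063 0.1332] F [-0.2 -3.3 16.2] tq [-0.25  0.15  0.08]
18.08 [0.5474 0.1062 0.1279] F [ 0.8 -3.5  0.9] tq [-0.58 -0.23  0.15]
```

```bash
for i in 1 2 3 4; do python3 -m creep '[[0,0,0.001,0,255]]' >/dev/null; python3 rd.py; done
```

```text
18.17 [0.5468 0.1062 0.1261] F [ 1.7 -4.4  0.1] tq [-0.92 -0.22  0.07]
18.25 [0.5466 0.1062 0.1249] F [ 0.6 -6.2  0. ] tq [-1.13 -0.21  0.12]
18.33 [0.5464 0.1062 0.1238] F [ 0.7 -6.   0.7] tq [-1.11 -0.12  0.08]
18.42 [0.5463 0.1062 0.1227] F [ 0.5 -6.   0.6] tq [-1.17 -0.09  0.03]
```

```bash
python3 - <<'E'
from h import *
rel()
for c,b in(("side",(195,110,275,190)),("top",(175,140,275,240))):
    im=read_camera(c)[b[1]:b[3],b[0]:b[2],::-1].copy();k=min(800/im.shape[1],600/im.shape[0])
    cv2.imwrite(f"pics/{c}crop6.png",cv2.resize(im,None,fx=k,fy=k,interpolation=cv2.INTER_NEAREST));print(c,k)
E
python3 rd.py
```

```text
t 18.42 pos [0.5463 0.1062 0.1227] yaw 0.1129 F [ 0.5 -6.   0.6] tq [-1.17 -0.09  0.03] open 0.0217 tilt [-0.0006 -0.0017]
tool shift [0. 0. 0.] twist None
side 7.5
top 6.0
18.52 [0.5462 0.1062 0.1225] F [ 1.9 -6.7 -1.5] tq [-1.12 -0.37  0.13]
```

View pics/sidecrop6.png

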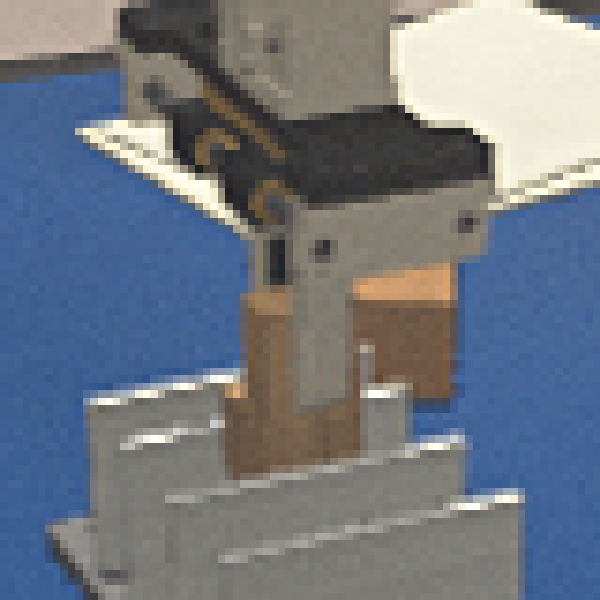

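View pics/topcrop6.png

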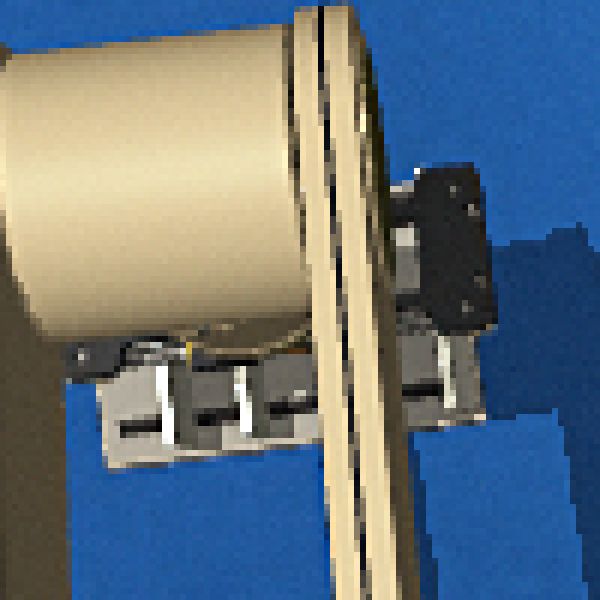

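```bash
for i in 1 2 3; do python3 -m creep '[[0,-0.0001,0,0,255]]' >/dev/null; python3 rd.py; done
```

```text
18.60 [0.5462 0.1062 0.1225] F [ 0.9 -3.7 -1. ] tq [-0.95 -0.33  0.06]
18.68 [0.5462 0.1062 0.1224] F [ 1.8 -5.5 -1.8] tq [-1.   -0.26  0.08]
18.77 [0.5462 0.1062 0.1225] F [ 1.7 -4.8 -1. ] tq [-1.   -0.32  0.08]
```

```bash
for i in 1 2 3; do python3 -m creep '[[0,-0.0001,0.0005,0,255]]' >/dev/null; python3 rd.py; done;for i in 1 2 3; do python3 -m creep '[[0,0,0.001,0,255]]' >/dev/null; python3 rd.py; done
```

```text
18.85 [0.5463 0.1062 0.1222] F [ 0.5 -4.9  0.7] tq [-0.97 -0.09  0.07]
18.93 [0.5463 0.1061 0.1217] F [ 0.6 -5.7  0.8] tq [-0.95 -0.13  0.05]
19.02 [0.5463 0.1061 0.1213] F [ 0.9 -5.   0.1] tq [-0.96 -0.04  0.08]
19.10 [0.5464 0.1062 0.1205] F [ 0.5 -5.9  1. ] tq [-1.06 -0.07  0.05]
19.18 [0.5464 0.1062 0.1194] F [ 0.5 -5.4  1.1] tq [-1.05 -0.09  0.08]
19.27 [0.5464 0.1062 0.1184] F [ 0.3 -4.7  1.9] tq [-1.09 -0.07  0.05]
```

```bash
for i in 1 2 3; do python3 -m creep '[[0,-0.0002,0.0003,0,255]]' >/dev/null; python3 rd.py; done;for i in 1 2 3; do python3 -m creep '[[0,0,0.001,0,255]]' >/dev/null; python3 rd.py; done
```

```text
19.35 [0.5463 0.1061 0.1179] F [ 0.6 -3.7 -0.3] tq [-0.79 -0.17  0.05]
19.43 [0.5464 0.1061 0.1177] F [ 0.1 -3.3  0.4] tq [-0.73 -0.01  0.01]
19.52 [0.5464 0.1061 0.1175] F [ 0.1 -2.9 -0.5] tq [-0.56 -0.01  0.03]
19.60 [0.5465 0.1061 0.1167] F [ 0.3 -3.5 -0.6] tq [-0.66  0.01  0.1 ]
19.68 [0.5465 0.1061 0.1156] F [ 0.6 -4.1 -1.1] tq [-0.64 -0.06  0.06]
19.77 [0.5466 0.1061 0.1146] F [ 0.4 -4.1 -0.7] tq [-0.63 -0.05  0.01]
```

```bash
python3 -m creep '[[0,-0.0001,0.0015,0,255],[0,0,0.0015,0,255]]' >/dev/null; python3 rd.py;for i in 1 2 3 ; do python3 -m creep '[[0,0,0.0015,0,255]]' >/dev/null; python3 rd.py; done;  for i in 1 2 3; do python3 -m creep '[[0,0,0.001,0,255]]' >/dev/null; python3 rd.py; done
```

```text
19.93 [0.5466 0.1061 0.1116] F [ 0.6 -1.8 -0.8] tq [-0.54 -0.06  0.08]
20.02 [0.5465 0.1061 0.11  ] F [-1.1 -3.2 -0.4] tq [-0.48 -0.05  0.05]
20.10 [0.5465 0.106  0.1085] F [ 0.  -2.4 -0.6] tq [-0.41 -0.04  0.04]
20.18 [0.5465 0.1061 0.107 ] F [ 0.2 -2.   0.4] tq [-0.33 -0.    0.04]
20.27 [0.5464 0.106  0.1059] F [ 0.4 -1.6  0.7] tq [-0.35 -0.02  0.04]
20.35 [0.5465 0.106  0.105 ] F [ 0.4 -1.  -1.4] tq [-0.32  0.01  0.09]
20.43 [0.5466 0.106  0.1041] F [ 0.3 -1.6 -0.2] tq [-0.27 -0.   -0.04]
```

```bash
for i in 1 2 3 4; do python3 -m creep '[[0,0,0.0007,0,255]]' >/dev/null; python3 rd.py; done
```

```text
20.52 [0.5466 0.1061 0.1034] F [ 0.5 -0.1 -1.1] tq [-0.26 -0.    0.07]
20.60 [0.5466 0.106  0.1027] F [-0.5 -1.2 -1.6] tq [-0.2  -0.02  0.01]
20.68 [0.5467 0.1061 0.1025] F [-2.3 -2.   8.5] tq [-0.34  0.9   0.03]
20.77 [0.5469 0.1061 0.1025] F [-5.3 -1.4 14.3] tq [-0.34  1.39  0.07]
```

```bash
for i in 1 2 3 4; do python3 -m creep '[[0,-0.0001,0,0,255]]' >/dev/null; python3 rd.py; done
```

```text
20.85 [0.5468 0.1061 0.1025] F [-3.6  0.   7. ] tq [-0.22  1.07  0.06]
20.93 [0.5468 0.106  0.1025] F [-4.1 -0.1  7.9] tq [-0.15  1.05 -0.  ]
21.02 [0.5468 0.106  0.1025] F [-4.4  0.3  7.7] tq [-0.09  0.98 -0.02]
21.10 [0.5468 0.106  0.1025] F [-3.2 -0.2  7.4] tq [0.05 1.04 0.08]
```

```bash
python3 -m creep '[[0,-0.0001,-0.0004,0,255]]' >/dev/null; python3 rd.py; for i in 1 2 3 4; do python3 -m creep '[[0,-0.0001,0,0,255]]' >/dev/null; python3 rd.py; done
```

```text
21.18 [0.5467 0.106  0.1026] F [-1.6  1.5  2.3] tq [0.19 0.49 0.01]
21.27 [0.5468 0.1059 0.1026] F [-3.1  0.8  6.9] tq [0.37 0.9  0.04]
21.35 [0.5468 0.1059 0.1025] F [-2.8  2.5  6.5] tq [0.42 0.88 0.07]
21.43 [0.5468 0.1059 0.1026] F [-3.5  2.   5.8] tq [0.5  0.92 0.  ]
21.52 [0.5468 0.1059 0.1025] F [-3.9  3.2  6.7] tq [0.57 0.88 0.01]
```

```bash
python3 -m creep '[[0,0,0,0,255]]' >/dev/null; python3 rd.py; python3 -m creep '[[0,0.0003,-0.002,0,255]]' >/dev/null; python3 rd.py; python3 -m creep '[[0,0,-0.003,0,255],[0,0,-0.004,0,255]]' >/dev/null; python3 rd.py;  python3 -m creep '[[0,0,-0.006,0,255],[0,0,-0.006,0,255],[0,0,-0.006,0,255]]' >/dev/null; python3 rd.py
```

```text
21.60 [0.5468 0.1059 0.1026] F [-2.7  3.   6.5] tq [ 0.48  0.95 -0.01]
21.68 [0.5464 0.1059 0.1036] F [ 0.6  1.3 -3.5] tq [0.31 0.02 0.01]
21.85 [0.546  0.1058 0.1102] F [-0.9  3.2 -3.5] tq [0.76 0.11 0.02]
22.10 [0.5465 0.1058 0.1293] F [-0.2  5.1 -4.3] tq [1.24 0.21 0.1 ]
```

```bash
python3 -m creep '[[0,0.0003,-0.006,0,255]]' >/dev/null; python3 rd.py; python3 -m creep '[[0,0.0003,-0.008,0,255],[0,0.001,-0.01,0,255]]' >/dev/null; python3 rd.py;  python3 -m creep '[[0,0,-0.012,0,255],[0,0,-0.012,0,255],[0,0,-0.012,0,255],[0,0,-0.005,0,255],[0,0,0,0,255],[0,0,0,0,255]]' >/dev/null; python3 rd.py
python3 - <<'E'
from h import *
rel(.5467-.053*np.sin(.113),.1061+.053*np.cos(.113),.1915,.113)
for c,b in(("side",(185,110,275,200)),("top",(175,140,275,240))):
    im=read_camera(c)[b[1]:b[3],b[0]:b[2],::-1].copy();k=min(800/im.shape[1],600/im.shape[0])
    cv2.imwrite(f"pics/{c}crop7.png",cv2.resize(im,None,fx=k,fy=k,interpolation=cv2.INTER_NEAREST));print(c,k)
E
```

```text
22.18 [0.5467 0.1059 0.1355] F [ 0.   3.4 -2.9] tq [0.91 0.15 0.02]
22.35 [0.5465 0.1063 0.1535] F [-0.2 -0.5 -2.3] tq [-0.    0.01 -0.01]
22.85 [0.5468 0.1068 0.1943] F [-0.4  0.1 -2.1] tq [0.05 0.08 0.02]
t 22.85 pos [0.5468 0.1068 0.1943] yaw 0.1131 F [-0.4  0.1 -2.1] tq [0.05 0.08 0.02] open 0.0218 tilt [ 0.0009 -0.    ]
tool shift [0.0002 0.0523 0.0028] twist 0.0001
side 6.666666666666667
top 6.0
```

View pics/sidecrop7.png

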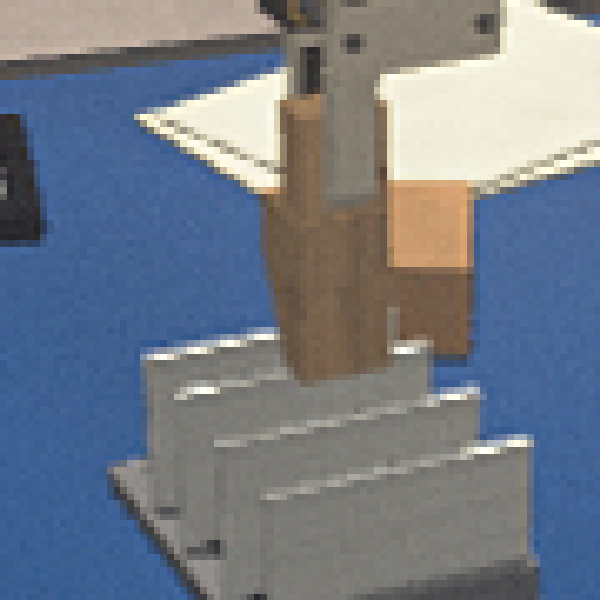

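View pics/topcrop7.png

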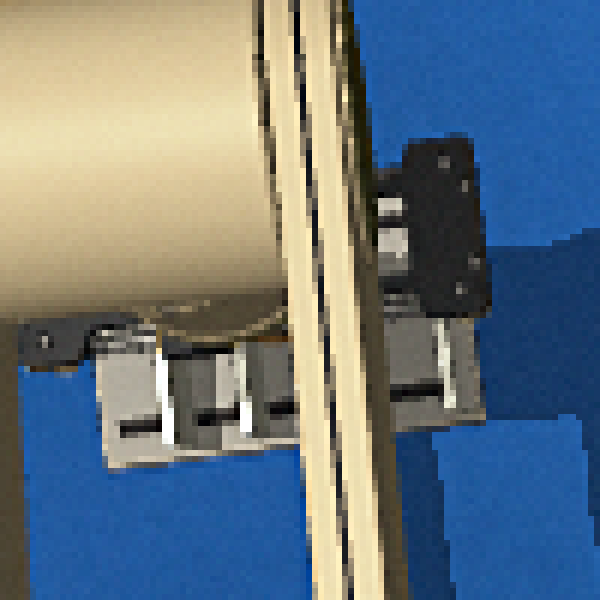

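```bash
python3 -m creep '[[0,0.014,0,0,255],[0,0.02,0,0,255],[0,0.012,0,0,255],[0,0.006,0,0,255],[0,0,0.006,0,255],[0,0,0.004,0,255],[0,0,0,0,255],[0,0,0,0,255]]' >/dev/null; python3 rd.py
python3 - <<'E'
from h import *
rel(.5467-.053*np.sin(.113),.1061+.053*np.cos(.113),.1706,.113)
E
```

```text
23.62 [0.5403 0.1578 0.1829] F [ 0.6 -0.5 -1.4] tq [-0.    0.04 -0.  ]
t 23.62 pos [0.5403 0.1578 0.1829] yaw 0.1126 F [ 0.6 -0.5 -1.4] tq [-0.    0.04 -0.  ] open 0.0220 tilt [-0.0015 -0.0006]
tool shift [-0.0006  0.0009  0.0123] twist -0.0004
```

```bash
python3 -m creep '[[-0.0005,0.0005,0.004,0,255],[0,0,0.003,0,255],[0,0,0.002,0,255],[0,0,0.002,0,255],[0,0,0.002,0,255],[0,0,0,0,255],[0,0,0,0,255]]' >/dev/null; python3 rd.py; for i in 1 2 3 4; do python3 -m creep '[[0,-0.0004,0,0,255]]' >/dev/null; python3 rd.py; done
```

```text
24.20 [0.541  0.1591 0.1707] F [ 0.8 -0.5 -1.4] tq [ 0.03  0.01 -0.  ]
24.28 [0.5412 0.1588 0.171 ] F [-0.6 -0.6 -1.3] tq [ 0.    0.   -0.04]
24.37 [0.5413 0.1584 0.171 ] F [-0.4  0.6 -1.7] tq [ 0.   -0.02  0.01]
24.45 [0.5413 0.1579 0.171 ] F [ 0.3 -0.1 -0.4] tq [-0.02 -0.01  0.01]
24.53 [0.5414 0.1575 0.171 ] F [-0.3  0.2 -2.3] tq [ 0.1   0.01 -0.  ]
```

```bash
for i in 1 2 3 4; do python3 -m creep '[[0,-0.0003,0,0,255]]' >/dev/null; python3 rd.py; done
```

```text
24.62 [0.5413 0.1572 0.1709] F [-0.1 -0.5 -1.9] tq [0.01 0.   0.04]
24.70 [0.5414 0.1569 0.1709] F [ 0.1  0.4 -1.4] tq [ 0.05 -0.04  0.04]
24.78 [0.5414 0.1566 0.1708] F [ 1.1 -0.6 -1.9] tq [0.06 0.04 0.02]
24.87 [0.5414 0.1563 0.1708] F [ 0.1  0.1 -2.7] tq [0.04 0.05 0.02]
```

```bash
for i in 1 2 ; do python3 -m creep '[[0,-0.0002,0,0,255]]' >/dev/null; python3 rd.py; done
```

```text
24.95 [0.5414 0.1561 0.1709] F [-0.   0.7 -1.7] tq [0.02 0.03 0.01]
25.03 [0.5414 0.1559 0.1708] F [-0.1 -0.6 -0.8] tq [0.04 0.06 0.05]
```

```bash
for i in 1 2 3 ; do python3 -m creep '[[0,-0.0002,0,0,255]]' >/dev/null; python3 rd.py; done
```

```text
25.12 [0.5414 0.1559 0.1708] F [-0.6  1.2 -1.2] tq [ 0.23 -0.01  0.05]
25.20 [0.5415 0.1558 0.1709] F [-0.3  1.1 -1.8] tq [0.47 0.03 0.04]
25.28 [0.5415 0.1557 0.1709] F [-0.8  2.6 -2.4] tq [0.71 0.06 0.08]
```

```bash
python3 -m creep '[[0,0.0001,0.004,0,255],[0,0,0.004,0,255]]' >/dev/null; python3 rd.py; for i in 1 2 3; do python3 -m creep '[[0,0,0.0015,0,255]]' >/dev/null; python3 rd.py; done
```

```text
25.45 [0.5418 0.1558 0.163 ] F [-0.   1.8 -1.3] tq [0.77 0.03 0.06]
25.53 [0.5413 0.1558 0.1606] F [ 0.2  3.8 -0.4] tq [0.86 0.03 0.01]
25.62 [0.5413 0.1557 0.1594] F [-0.8  2.9  1. ] tq [0.87 0.13 0.01]
25.70 [0.5414 0.1557 0.1581] F [0.3 3.1 0.9] tq [0.93 0.17 0.04]
```

```bash
for i in 1 2 3; do python3 -m creep '[[0,0.0001,0.001,0,255]]' >/dev/null; python3 rd.py; done
```

```text
25.78 [0.5415 0.1558 0.1572] F [-0.5  2.7  2.4] tq [0.83 0.17 0.05]
25.87 [0.5416 0.1558 0.1568] F [-1.8  1.6  6.6] tq [0.62 0.6  0.17]
25.95 [0.5419 0.1556 0.1562] F [-3.8  0.1  7.3] tq [0.31 0.59 0.12]
```

Wedge engaged; unload the set plate gradually while lowering.

```bash
for i in 1 2 3 4; do python3 -m creep '[[0,0.0002,0.0008,0,255]]' >/dev/null; python3 rd.py; done
```

```text
26.03 [0.5421 0.1555 0.1558] F [-2.  -0.6  8.5] tq [0.17 0.64 0.11]
26.12 [0.5422 0.1556 0.1552] F [-1.8 -1.2  9.4] tq [0.05 0.51 0.14]
26.20 [0.5424 0.1557 0.1545] F [-1.5 -1.8  8.4] tq [-0.15  0.31  0.08]
26.28 [0.5426 0.1557 0.1539] F [-0.8 -2.   7.3] tq [-0.26  0.22  0.09]
```

```bash
python3 -m creep '[[0,0.0001,0.0015,0,255],[0,0,0.0015,0,255]]' >/dev/null; python3 rd.py; for i in 1 2 3 4; do python3 -m creep '[[0,0,0.002,0,255],[0,0,0.002,0,255]]' >/dev/null; python3 rd.py; done
```

```text
26.45 [0.5429 0.1558 0.151 ] F [ 0.3 -1.7  9.1] tq [-0.14  0.03  0.09]
26.62 [0.543  0.1558 0.1471] F [ 0.3 -1.7  7.7] tq [-0.13  0.05  0.1 ]
26.78 [0.5431 0.1558 0.143 ] F [-0.2 -1.7  8.7] tq [-0.12 -0.04  0.07]
26.95 [0.5431 0.1558 0.139 ] F [ 0.2 -2.   7.9] tq [-0.09 -0.04  0.08]
27.12 [0.5431 0.1558 0.135 ] F [-0.1 -2.2  8.9] tq [-0.03 -0.03  0.08]
```

```bash
for i in 1 2 3 4 5 6; do python3 -m creep '[[0,0,0.001,0,255]]' >/dev/null; python3 rd.py; done
```

```text
27.20 [0.543  0.1558 0.1338] F [ 0.7 -2.5  7.6] tq [-0.02  0.07  0.09]
27.28 [0.5429 0.1558 0.1328] F [ 1.6 -1.4  3.3] tq [-0.1  -0.25  0.02]
27.37 [0.5426 0.1557 0.1313] F [ 0.4 -3.4  3. ] tq [-0.33 -0.24  0.1 ]
27.45 [0.5421 0.1557 0.1296] F [ 1.2 -4.   1.4] tq [-0.59 -0.21  0.08]
27.53 [0.5416 0.1557 0.1281] F [ 1.2 -5.   1.5] tq [-0.86 -0.27  0.12]
27.62 [0.5413 0.1557 0.1267] F [ 2.  -5.4  1.1] tq [-1.09 -0.19  0.06]
```

```bash
for i in 1 2 3 4 5 6; do python3 -m creep '[[0,-0.0001,0.0012,0,255]]' >/dev/null; python3 rd.py; done; for i in 1 2 3; do python3 -m creep '[[0,-0.0001,0.0015,0,255],[0,0,0.0015,0,255]]' >/dev/null; python3 rd.py; done
```

```text
27.70 [0.5411 0.1557 0.1254] F [ 0.3 -4.9  0. ] tq [-0.92 -0.09  0.03]
27.78 [0.541  0.1556 0.1241] F [ 0.3 -4.9  0.8] tq [-1.01 -0.13  0.09]
27.87 [0.541  0.1556 0.1229] F [ 1.2 -5.4  0.7] tq [-0.93 -0.07  0.07]
27.95 [0.541  0.1556 0.1217] F [ 0.7 -5.6  0.7] tq [-0.96 -0.09  0.1 ]
28.03 [0.541  0.1556 0.1205] F [-0.1 -4.6  0.8] tq [-0.95 -0.09  0.09]
28.12 [0.5411 0.1556 0.1194] F [ 0.1 -5.6 -0.3] tq [-0.93 -0.08  0.06]
28.28 [0.5412 0.1556 0.1166] F [ 0.9 -5.7  1.2] tq [-1.06 -0.03  0.1 ]
28.45 [0.5413 0.1556 0.1136] F [ 0.7 -4.8  1.1] tq [-0.98 -0.05  0.15]
28.62 [0.5413 0.1556 0.1106] F [-0.2 -5.8  0.5] tq [-0.9  -0.05  0.05]
```

```bash
for i in 1 2 3 4 5; do python3 -m creep '[[0,-0.0002,0.0012,0,255]]' >/dev/null; python3 rd.py; done; for i in 1 2 3 4; do python3 -m creep '[[0,-0.0001,0.0006,0,255]]' >/dev/null; python3 rd.py; done
```

```text
28.70 [0.5413 0.1555 0.1094] F [ 0.3 -3.6 -0.4] tq [-0.69 -0.14  0.09]
28.78 [0.5413 0.1555 0.1082] F [ 0.6 -2.9  0. ] tq [-0.5  -0.04  0.07]
28.87 [0.5413 0.1555 0.107 ] F [-0.2 -1.4 -0.7] tq [-0.27 -0.03  0.  ]
28.95 [0.5413 0.1555 0.1058] F [-0.8 -1.  -0.7] tq [-0.05  0.   -0.03]
29.03 [0.5413 0.1554 0.1046] F [ 0.2  0.5 -0.8] tq [0.24 0.02 0.05]
29.12 [0.5413 0.1554 0.104 ] F [-0.3  1.8 -0.6] tq [0.41 0.05 0.03]
29.20 [0.5414 0.1554 0.1036] F [-1.4  3.8  0.8] tq [ 0.71  0.13 -0.01]
29.28 [0.5415 0.1553 0.1032] F [-1.5  4.1  0.2] tq [0.98 0.17 0.1 ]
29.37 [0.5417 0.1554 0.1028] F [-1.7  4.9  1.6] tq [1.12 0.26 0.13]
```

```bash
python3 -m creep '[[0,0.0003,0.0003,0,255]]' >/dev/null; python3 rd.py; for i in 1 2; do python3 -m creep '[[0,0.0001,0.0006,0,255]]' >/dev/null; python3 rd.py; done; for i in 1 2; do python3 -m creep '[[0,0,0,0,255]]' >/dev/null; python3 rd.py; done
```

```text
29.45 [0.5417 0.1554 0.1026] F [-2.2  2.7  3.5] tq [0.74 0.42 0.03]
29.53 [0.5419 0.1554 0.1025] F [-4.7  3.1 10. ] tq [0.82 1.04 0.02]
29.62 [0.542  0.1555 0.1026] F [-4.6  3.2 14.2] tq [0.65 1.44 0.04]
29.70 [0.542  0.1554 0.1025] F [-3.9  4.2  9.4] tq [0.78 1.25 0.08]
29.78 [0.542  0.1554 0.1025] F [-4.6  3.3 10.2] tq [0.82 1.29 0.04]
```

```bash
python3 -m creep '[[0,0.0004,-0.002,0,255]]' >/dev/null; python3 rd.py; python3 -m creep '[[0,0.0001,-0.003,0,255],[0,0.0001,-0.004,0,255]]' >/dev/null; python3 rd.py;  python3 -m creep '[[0,0.0002,-0.006,0,255],[0,0.0002,-0.006,0,255]]' >/dev/null; python3 rd.py
```

```text
29.87 [0.5416 0.1554 0.1033] F [ 0.5  3.1 -1.9] tq [ 0.56 -0.    0.03]
30.03 [0.541  0.1554 0.1095] F [ 0.   2.7 -4.3] tq [0.58 0.1  0.05]
30.20 [0.5413 0.1555 0.1223] F [-0.5  0.2 -1.8] tq [ 0.19 -0.    0.06]
```

```bash
python3 -m creep '[[0,0,-0.006,0,255],[0,0,-0.006,0,255]]' >/dev/null; python3 rd.py; python3 -m creep '[[0,0.0003,-0.008,0,255],[0,0.001,-0.01,0,255],[0,0.001,-0.015,0,255],[0,0,-0.02,0,255],[0,0,-0.025,0,255],[0,0,-0.025,0,255],[0,0,0,0,255],[0,0,0,0,255]]' >/dev/null; python3 rd.py
python3 - <<'E'
from h import *
rel(.5447,-.2565,.23,.1742)
E
```

```text
30.37 [0.5417 0.1556 0.1349] F [ 0.4  1.3 -2.2] tq [ 0.08  0.04 -0.05]
31.03 [0.5426 0.1583 0.2398] F [-0.7 -0.3 -2.5] tq [0.04 0.04 0.01]
t 31.03 pos [0.5426 0.1583 0.2398] yaw 0.1131 F [-0.7 -0.3 -2.5] tq [0.04 0.04 0.01] open 0.0219 tilt [0.0048 0.0007]
tool shift [ 0.0447 -0.4124  0.0095] twist -0.0611
```

```bash
python3 - <<'E'
from h import *
rel(.549,-.252,.23,.174)
E
python3 -m creep '[[0.0034,-0.015,0,0,255],[0.0034,-0.035,0,0,255],[0.0034,-0.04,0,0,255],[0.0034,-0.04,0,0,255],[0.0034,-0.04,0,0,255],[0.0034,-0.04,0,0,255],[0.0034,-0.04,0,0,255],[0.0034,-0.04,0,0,255],[0.0034,-0.04,0,0,255],[0.0034,-0.035,0,0,255],[0.0034,-0.028,0,0,255],[0.0034,-0.015,0,0,255]]' >/dev/null
python3 -m creep '[[0,0,0,-0.03,255],[0,0,0,-0.031,255],[0,0,0,0,255],[0,0,0,0,255]]' >/dev/null
python3 - <<'E'
from h import *
rel(.549,-.252,.0946,.174)
for c,b in(("side",(170,90,350,310)),("top",(165,140,405,260))):
    im=read_camera(c)[b[1]:b[3],b[0]:b[2],::-1].copy();k=min(800/im.shape[1],600/im.shape[0])
    cv2.imwrite(f"pics/{c}crop8.png",cv2.resize(im,None,fx=k,fy=k,interpolation=cv2.INTER_NEAREST));print(c,k)
E
```

```text
t 31.03 pos [0.5426 0.1583 0.2398] yaw 0.1131 F [-0.7 -0.3 -2.5] tq [0.04 0.04 0.01] open 0.0219 tilt [0.0048 0.0007]
tool shift [ 0.04   -0.4084  0.0095] twist -0.0609
t 32.37 pos [ 0.5463 -0.2512  0.2359] yaw 0.1735 F [ 0.1  0.  -2. ] tq [0.04 0.04 0.04] open 0.0225 tilt [-0.0015  0.001 ]
tool shift [-0.0027 -0.0014  0.1413] twist -0.0005
side 2.727272727272727
top 3.3333333333333335
```

View pics/sidecrop8.png

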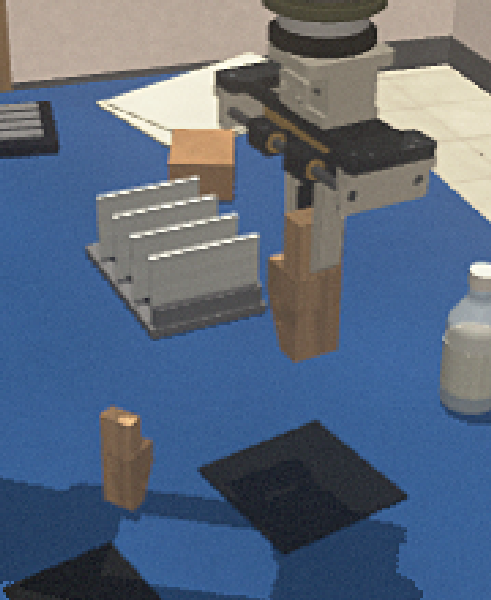

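View pics/topcrop8.png

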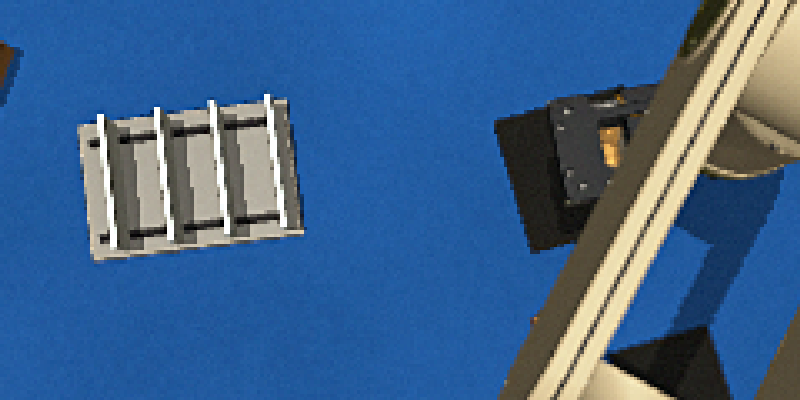

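```bash
cat > plates.py <<'E'
from h import *
import sys
def meas(im):
    g=im.astype(float).min(2)
    n=[]
    phi=.113;S=np.array([-np.sin(phi),np.cos(phi)]);X=np.array([np.cos(phi),np.sin(phi)])
    o=np.array([.5518,.0424]) # end plate centre approx
    ys=np.arange(-.015,.175,.0003);prof=np.zeros(len(ys));
    for x in np.arange(-.05,.051,.002):
        w=np.array([np.r_[o+X*x+S*y,.087] for y in ys]);uv=proj("top",w).astype(np.float32)
        prof+=cv2.remap(g.astype(np.float32),uv[:,0],uv[:,1],cv2.INTER_CUBIC).ravel()
    prof/=51
    from scipy.signal import find_peaks
    pk,_=find_peaks(prof,prominence=20,distance=60)
    out=[]
    for p in pk:
        sl=slice(max(p-20,0),p+21);w=np.clip(prof[sl]-(prof[p]*.6+prof.min()*.4),0,None);out.append((ys[sl]*w).sum()/w.sum())
    return np.array(out),prof[pk]
b=cv2.imread("pics/top0.png")[:,:,::-1]
im=read_camera("top");cv2.imwrite("pics/"+sys.argv[1],im[:,:,::-1])
for i in(b,im):
    o,p=meas(i);print(np.round(o*1e3,1),"diff",np.round(np.diff(o)*1e3,1),p.round())
E
python3 plates.py top_after.png; python3 rd.py
```

```text
[  1.1  23.5  47.7  64.6  91.2 108.7 138.7 166.1] diff [22.4 24.2 16.9 26.6 17.6 30.  27.4] [271. 152. 273. 154. 274. 153. 275. 170.]
[  1.1  26.5  50.6  72.7 100.3 120.  150.5] diff [25.4 24.1 22.2 27.6 19.7 30.5] [271. 152. 273. 153. 274. 153. 274.]
32.52 [ 0.5467 -0.2512  0.2367] F [-0.3  0.9 -1.2] tq [ 0.    0.   -0.01]
```

```bash
python3 -m creep '[[-0.0025,-0.001,0.02,0,255],[0,0,0.03,0,255],[0,0,0.03,0,255],[0,0,0.025,0,255],[0,0,0.015,0,255],[0,0,0.01,0,255],[0,0,0.005,0,255],[0,0,0,0,255],[0,0,0,0,255]]' >/dev/null; python3 rd.py;for i in 1 2 3; do python3 -m creep '[[0,0,0.0015,0,255]]' >/dev/null; python3 rd.py; done
```

```text
33.27 [ 0.55   -0.2526  0.1031] F [-0.  -0.3 -1.4] tq [ 0.06 -0.03  0.04]
33.35 [ 0.5507 -0.253   0.1026] F [-0.1 -0.1 -1. ] tq [ 0.05 -0.02 -0.02]
33.43 [ 0.5505 -0.253   0.1008] F [-1.3  0.4 -2.8] tq [0.01 0.03 0.04]
33.52 [ 0.5501 -0.2528  0.0986] F [-0.5  0.1 -1.8] tq [-0.01  0.01  0.04]
```

```bash
for i in 1 2 3; do python3 -m creep '[[0,0,0.001,0,255]]' >/dev/null; python3 rd.py; done;for i in 1 2 3; do python3 -m creep '[[0,0,0.0005,0,255]]' >/dev/null; python3 rd.py; done
```

```text
33.60 [ 0.5497 -0.2526  0.097 ] F [ 0.3  0.2 -2. ] tq [0.04 0.04 0.02]
33.68 [ 0.5495 -0.2525  0.0957] F [-0.2 -0.3 -2.1] tq [ 0.03 -0.04 -0.03]
33.77 [ 0.5494 -0.2524  0.0945] F [ 1.3  0.8 13. ] tq [ 0.05 -0.2   0.02]
33.85 [ 0.5496 -0.2525  0.0946] F [-2.   1.5  6.8] tq [ 0.37  0.58 -0.06]
33.93 [ 0.5497 -0.2525  0.0946] F [-3.8  1.7  9.7] tq [ 0.59  1.04 -0.  ]
34.02 [ 0.5497 -0.2525  0.0946] F [-4.8  3.5 13.4] tq [ 0.75  1.38 -0.03]
```

```bash
python3 -m creep '[[0,0,-0.001,0,255],[0,0,0,0,240],[0,0,0,0,200],[0,0,0,0,150],[0,0,0,0,100],[0,0,0,0,50],[0,0,0,0,50],[0,0,0,0,50],[0,0,0,0,50]]'; python3 -m creep '[[0,0,-0.015,0,50],[0,0,-0.03,0,50],[0,0,-0.035,0,50],[0,0,-0.035,0,50],[0,0,-0.035,0,50],[0,0,0,0,50],[0,0,0,0,50]]'
```

```text
t: 34.77
tool_pos: [0.5493, -0.2524, 0.0939]
orientation: [0.273, -3.129, -0.0]
force: [-0.1, 0.3, -0.5]
opening: 0.0573
t: 35.35
tool_pos: [0.551, -0.2533, 0.2477]
orientation: [-0.273, 3.124, -0.006]
force: [-0.1, 0.3, -0.1]
opening: 0.0746
```

Move the arm aside (toward the robot, up) to see the mat.

```bash
python3 -m creep '[[0,-0.03,0,0,50],[0,-0.04,0,0,50],[0,-0.04,0,0,50],[0,-0.04,0,0,50],[0,-0.03,0,0,50],[0,0,0,0,50],[0,0,0,0,50],[0,0,0,0,50]]'
python3 plates.py top_fin.png
python3 - <<'E'
from h import *
im=read_camera("side");cv2.imwrite("pics/side_fin.png",im[:,:,::-1])
b=(290,150,380,220);t=read_camera("top")[b[1]:b[3],b[0]:b[2],::-1]
cv2.imwrite("pics/topcrop9.png",cv2.resize(t,None,fx=7,fy=7,interpolation=cv2.INTER_NEAREST))
E
```

```text
t: 36.02
tool_pos: [0.5801, -0.4289, 0.242]
orientation: [0.273, -3.128, -0.004]
force: [0.0, -0.6, 0.2]
opening: 0.075
[  1.1  23.5  47.7  64.6  91.2 108.7 138.7 166.1] diff [22.4 24.2 16.9 26.6 17.6 30.  27.4] [271. 152. 273. 154. 274. 153. 275. 170.]
[  1.1  26.5  50.6  72.9 100.3 120.  150.5] diff [25.4 24.1 22.3 27.4 19.7 30.5] [271. 152. 273. 153. 274. 152. 274.]
```

View pics/side_fin.png

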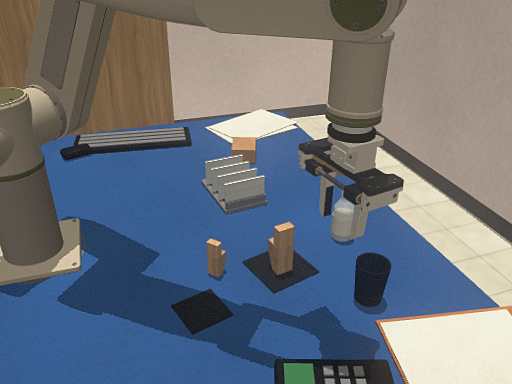

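View pics/topcrop9.png

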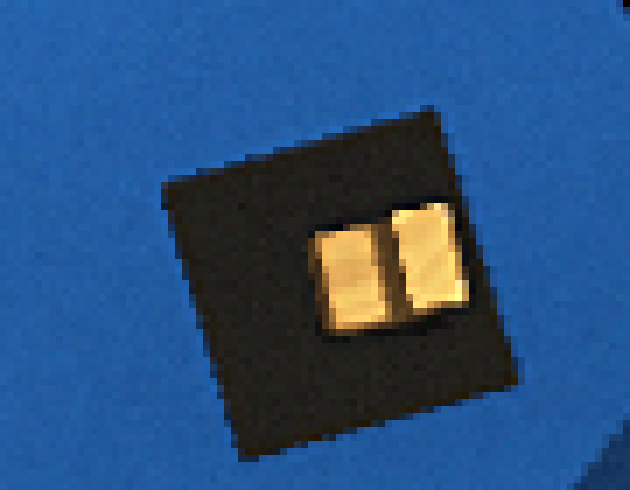

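The block stands upright on the large mat (side 281,252). The plates are evenly spaced, and nothing else has moved. The gripper is open and clear of everything.

```bash
python3 -c "
from plant import *
print(close_job())"
```

```text
the job is handed in; nothing more can be done
None
```

All three gaps are set to about the spacer block's width, and the job was handed in at about 36 s of the 72 s allowed.

**What I did:** I gripped the large spacer block by its handle. For each gap in turn, starting at the fixed end plate, I felt for the plate in place and wedged the block down to the floor. I confirmed the floor by a rise in vertical force; the TCP stood at 0.1025–0.1026 m in all three gaps. With the block down I pressed it against the plate in place with a net 5 N, 3 N and 3.5 N, then stood it back on its mat and released it.

**Last checks:**
- **Gaps:** the top camera puts the gaps at about 43.5, 43.7 and 44.2 mm, with an uncertainty of roughly 0.3 mm, against the wanted 44 mm. The first-touch positions of the block came out 50.0 and 49.8 mm apart (50 expected).
- **Block and other things:** the block stands upright, well inside the large mat. The look-alikes and the bystanders look untouched, and the gripper is clear of everything.

**Small disagreements:** the first gap may have closed by 0.3–0.5 mm. In the second gap the tool's y reading moved about 0.4 mm towards the end plate while I pressed; the first sliding plate may have given slightly, or it may be give in the arm and pads. The net side force on the first plate reached about 5 N during that withdrawal, near the 6 N at which it shifts, so I eased off. While pressing in the third gap it briefly reached 4.9 N on the second plate, where the reading moved about 0.2 mm.

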